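# Scribe a division line on a wheel blank, then index it three clicks and hold

### The job

Take the scriber from its stand and, with its point resting on the plywood disc, draw it slowly (about 2 cm a second) along the guide's slot from the end near the knob to the outer end; then put the scriber back upright in the empty hole of the stand and let go of it. After that turn the knob clockwise, counting clicks, to the third stop from where it stands, never on to the fourth, and finish while still gripping the knob there so that a colleague can lock it. Leave the marker pen, tape roll and screwdriver where they are.

Things in the scene. Friction and masses are not known exactly. Their poses are not given: they have to be found in the camera images.
- rig: Marking-out rig, fixed to the table: round grey housing on a dark steel base plate 200 x 200 mm, 32 mm high in all, carrying a plywood disc 240 mm across. Origin on the table under the disc's centre, z up; place and yaw vary. A flat steel guide with a straight slot reaches over the disc along the rig's -y axis (see slot_mid), on a post outside the disc (out to y = -150 mm).
- blank: The plywood disc, 240 mm across and 6 mm thick, level, its top 40 mm above the table. It turns together with the knob. Origin on the table under its centre.
- knob: Black knob fixed on the disc's centre: hub 38 mm across up to 52 mm above the table, on it a flat grip bar 42 mm long (knob's x axis), 14 mm thick (its y axis), from 52 to 88 mm above the table. Origin on the table under its centre, axes turn with it. At the start the bar lies at right angles to the slot (axes parallel to the rig's).
- knob_grip (a point): Point on the knob's axis at grip height, 72 mm above the table.
- dial (a joint): Angle of knob and disc, rad: 0 at the start, at an end stop (it cannot turn anticlockwise), growing clockwise seen from above. Spring-like detents every 22.5 degrees (0.393 rad): third stop at 1.178. Between stops it first resists (peak 0.06 to 0.12 N m, a quarter of a step on), then past halfway pulls itself into the next stop, where it stays.
- slot_inner (a point): Point on the disc's top surface in the middle of the slot's width, near the slot's inner end (7 mm from it): where the line starts.
- slot_mid (a point): Point on the disc's top surface halfway along the slot, 77.5 mm from the disc's centre. The slot is 12 mm wide in the rig's x and 75 mm long in its y, ends closed at y = -40 and -115 mm. The guide around it: 34 mm wide, y = -34 to -140 mm, underside 42 mm and top 48 mm above the table. It does not turn or give.
- slot_outer (a point): Point on the disc's top surface in the slot, 7 mm from its outer end: where the line ends, 61 mm from slot_inner. Disc and guide do not give.
- stand: Fixed wooden block 70 x 120 x 50 mm (x, y, z), origin under its centre. Two upright holes 17 mm in diameter, 45 mm deep (floor 5 mm above the table), at y = +30 and y = -30 mm of its frame, edges chamfered. One holds the scriber, the other the marker pen; which is which varies.
- scriber: Metal scriber, 125 mm long, about 50 g, point down. Origin at the tip of its point, z along it up to the blunt end. Point 5 mm in diameter for 18 mm, then 9 mm up to 24 mm, then a plain round aluminium barrel 14 mm in diameter from 24 mm to 125 mm. Stands in a hole of the stand with its tip on the hole's floor, so that 80 mm shows above the block.
- marker: Marker pen, grey, 14 mm in diameter with a black cap 20 mm in diameter, 96 mm long, upright in the other hole; 51 mm shows. Leave alone. Origin at its lower end.
- tape: Loose roll of tape lying flat, 90 mm across, 24 mm high. Leave alone. Origin under its centre.
- driver: Loose screwdriver lying on the table, 170 mm long. Leave alone.

How it is judged:
By the outcome, as a careful person would: the job done as asked, in the order asked, and still so for the second after the job is handed in, while the arm keeps its last pose, push and grip.
It also fails if it takes over 61 s, if anything falls off the work surface, if the arm or the gripper's body presses on something with over 40 N, if the wrist force passes 120 N, or if a joint passes its speed limit or range.

### The arm

A 7-joint arm with a two-finger parallel gripper is mounted at the origin on the work surface. World frame = base frame: x ahead of the robot, y to its left, z up, the work surface at z = 0. Lengths are in m, angles in rad, forces in N, time in s.
With the tool pointing down it reaches from about 0.35 to 0.775 m from the base axis. Payload 3.1 kg.
Tool frame: the origin (TCP) lies at the very end of the fingers, on their centre line; the grasp point (between the pads) lies 19 mm behind it; z points along the fingers, x is the direction in which the jaws open and shut, and the axes are right-handed (so a half turn about z gives the same grasp; the last joint's range is limited). The gripper opens to 85 mm and grips with 20 to 120 N. Pads are 22 mm wide; open, the fingers measure 114 mm over their backs; the gripper's body (76 mm by 85 mm) begins 54 mm behind the grasp point. The pads swing forward as they close: fully open they stand 13 mm farther back than shut.
Start: joints at [1.249, 0.311, 0.014, 1.512, -0.004, 1.319, -0.027], TCP at [0.152, -0.529, 0.231] pointing down, gripper open.
Joint ranges: [-2.7, 2.7], [-0.3, 1.91], [-1.27, 1.3], [0.12, 2.57], [-1.44, 4.58], [0.2, 2.03], [-3.05, 3.05]. Speed limits (rad/s): [2.79, 2.79, 3.14, 3.14, 3.14, 3.14, 3.14].

### API

Orientations are given as a unit quaternion [x, y, z, w].
In Python, from rig import env gives the robot as it stands. The module is installed in compiled form; this text tells all that it offers.
- The arm moves only by the tool servo_tool, never from a script. Its argument "rows" is a list that holds one entry, the list of rows, each a list of 6 numbers: the shift along the world's x, y, z in cm, then the turn, a rotation vector about the world's x, y, z in degrees. In form: [[[tx, ty, tz, rx, ry, rz], ...]]. A call has exactly 5 rows; each row shifts and turns the commanded pose from where the row before left it; what a row does not reach is not made up. A row lasts 1/10 s, in which the tool goes at most 50 mm and 8.59 degrees, less where a joint would pass 70% of its speed; a pose out of reach is approached as far as the arm can. A call is refused whole if a number of a shift passes 5 or a number of a turn 8.59, either way. A call with a gripper value outside its range is refused whole. "hand" is the closure, from -1 (fully open) to 1 (shut), set as the call begins (left out, the last holds). The fingers move at their own pace and stop on an object; "force" is the grip in N (left out, the last holds). Time passes only in rows, so rows that do not move let the fingers close, or fill a call up. It gives the time, the measured TCP pose, the force and the opening at its end, in the units of the state.
- env.state(): the state, without advancing time (a new reading comes with each control period).
- env.get_image(name): name is "scene" or "top"; returns the picture (420x560x3 uint8, red, green, blue); there is no depth.
- env.calibration(name): a dict with "vfov" (degrees; the focal length in pixels is half the picture's height over the tangent of half this angle, whatever the lens; pixels are square), "cx", "cy" (the principal point, pixels), "distortion" ([k1, k2, p1, p2, k3] as OpenCV has them; the pictures are not rectified), "position" and "orientation" of the camera in the world. Camera axes: x right, y up, looking along -z (the intrinsics and any distortion apply to the point x, -y, -z); pixel columns grow to the right and rows downward; lengths in m; the calibration is good to about 2 mm. A picture is of the moment at which its call begins. calibration takes no time and is no camera call.
- env.finish_job(): hands the job in, once; it reports no verdict.
The state is a dict: "clock": time; "joint_pos": joint angles; "joint_vel": joint speeds; "joint_torque": joint torques, N m; "tcp_pos": TCP position; "eef_rot": TCP orientation; "wrist_force": force on the tool from outside, world axes, zero at the start; "moment": the same for the moment, N m; "opening": opening from 0.0 (shut) to 1.0 (fully open).
Only numpy, scipy, OpenCV 4.12 (cv2) and the standard library are available. Lean on these libraries where they do the work, as an engineer would, in place of code of your own. Each camera call takes 0.05 s, during which the arm holds its last target.

## Working session

There is one attempt and no reset: what is moved stays moved. The work goes in short steps, Python scripts to look and compute and a tool call to move; the robot and the scene stay as the last step left them, time stands still between calls to the robot, and variables do not carry over. Pictures are saved under pics/ and viewed, and the job is handed in when it is done.

Besides the shell and the picture viewer there is one more tool, called after ">>>" as name([rows], argument=value, ...), one row to a line, values as JSON. servo_tool: Moves the arm, as the interface text tells. Its arguments: {"type":"object","properties":{"rows":{"type":"array","items":{"type":"array","items":{"type":"array","items":{"type":"number"}}}},"hand":{"type":"number"},"force":{"type":"number"}},"required":["rows"]}

```bash
mkdir -p pics
cat > h.py <<'E'
import numpy as np, cv2
from scipy.spatial.transform import Rotation as R
from rig import env
def cam(n):
    c=env.calibration(n); f=210/np.tan(np.radians(c['vfov'])/2)
    K=np.array([[f,0,c['cx']],[0,f,c['cy']],[0,0,1.]])
    M=R.from_quat(c['orientation']).as_matrix()@np.diag([1,-1,-1])
    return K,np.array(c['distortion'],float),M,np.array(c['position'])
def proj(n,P):
    K,d,M,p=cam(n); P=np.atleast_2d(np.array(P,float))
    q=(P-p)@M
    return cv2.projectPoints(q,np.zeros(3),np.zeros(3),K,d)[0][:,0]
def ray(n,uv):
    K,d,M,p=cam(n)
    x=cv2.undistortPoints(np.array(uv,float).reshape(-1,1,2),K,d)[:,0]
    return p,np.c_[x,np.ones(len(x))]@M.T
def onz(n,uv,z):
    p,D=ray(n,uv); return p+D*((z-p[2])/D[:,2:])
def tri(uvs): # dict name->uv
    A=np.zeros((3,3));b=np.zeros(3);L=[]
    for n,uv in uvs.items():
        p,D=ray(n,[uv]);D=D[0]/np.linalg.norm(D[0]);Q=np.eye(3)-np.outer(D,D);A+=Q;b+=Q@p;L.append((p,Q))
    X=np.linalg.solve(A,b); return X,[np.linalg.norm(Q@(X-p)) for p,Q in L]
def snap(n,f,crop=None,s=1):
    im=env.get_image(n)[:,:,::-1]
    cv2.imwrite('pics/raw_'+f,im)
    if crop: im=im[crop[1]:crop[3],crop[0]:crop[2]]
    cv2.imwrite('pics/'+f,cv2.resize(im,None,fx=s,fy=s,interpolation=cv2.INTER_CUBIC)); return im
E
python3 - <<'E'
from h import *
for n in('scene','top'):
    print(env.calibration(n)); snap(n,n+'0.png')
print(env.state())
E
```

```text
{'vfov': 45.31543672535613, 'cx': 271.21596226614304, 'cy': 209.01333045991692, 'distortion': array([-0.07184742,  0.        ,  0.        ,  0.        ,  0.        ]), 'position': array([ 1.29327229, -0.18363704,  0.935648  ]), 'orientation': array([0.26667099, 0.22505201, 0.59429441, 0.72460495])}
{'vfov': 56.36310214501354, 'cx': 273.6338486042703, 'cy': 211.3922661329793, 'distortion': array([-0.05892518,  0.        ,  0.        ,  0.        ,  0.        ]), 'position': array([ 0.45029155, -0.03042478,  1.00159797]), 'orientation': array([ 0.03336549, -0.03882381, -0.70044372,  0.71186941])}
{'clock': 0.1, 'joint_pos': array([ 1.24929376,  0.31164521,  0.01396536,  1.51287834, -0.00440394,
        1.31919412, -0.02717802]), 'joint_vel': array([ 5.52569446e-04, -1.66085049e-03, -1.40978784e-05, -4.34242724e-03,
        1.62294755e-03, -9.58042276e-04, -6.02946659e-04]), 'joint_torque': array([ 1.13902075e-03, -3.80854118e+01,  1.47059234e-01, -2.31240964e+01,
        1.23278701e-02,  8.11362203e-03, -9.65885590e-06]), 'tcp_pos': array([ 0.15174254, -0.52798426,  0.23033731]), 'eef_rot': array([ 7.98837778e-01, -6.01545599e-01, -8.58776835e-04, -5.99154934e-04]), 'wrist_force': array([1.04498572, 0.55993461, 0.55237453]), 'moment': array([ 0.01786923, -0.00944894, -0.03592476]), 'opening': 1.0017357558508806}
```

View pics/scene0.png

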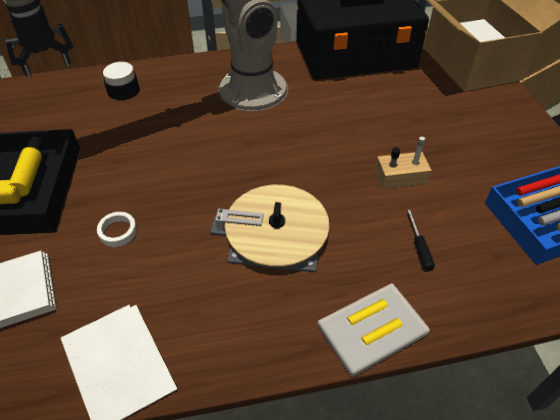

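View pics/top0.png

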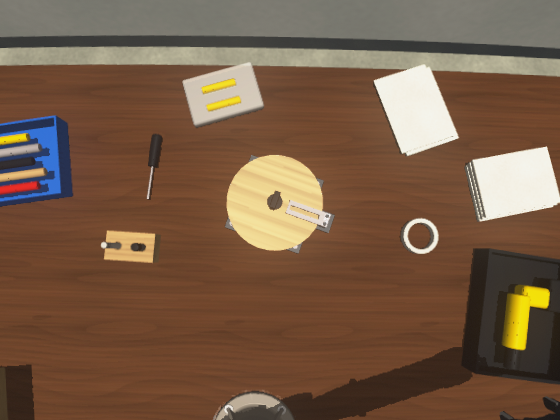

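The scene view shows the scriber at about (420,150) and the marker at (396,157), both in the stand. The disc is near (277,225), with the guide reaching left of it. In the top view the stand is at (130,247), with the scriber in its left hole (outer, +y) and the disc centre at (275,202). I'll zoom in on these.

Run:
```python
import cv2
def c(f,o,b,s):
    im=cv2.imread(f)[b[1]:b[3],b[0]:b[2]]; im=cv2.resize(im,None,fx=s,fy=s,interpolation=cv2.INTER_CUBIC); cv2.imwrite('pics/'+o,im)
c('pics/raw_top0.png','a1.png',(215,145,345,260),5)
c('pics/raw_scene0.png','a2.png',(205,175,335,275),6)
a='pics/raw_top0.png'
i1=cv2.resize(cv2.imread(a)[222:272,92:167],None,fx=8,fy=8,interpolation=cv2.INTER_CUBIC)
cv2.imwrite('pics/a3.png',i1)
c('pics/raw_scene0.png','a4.png',(370,125,440,195),8)
```

```text
(no output)
```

View pics/a1.png

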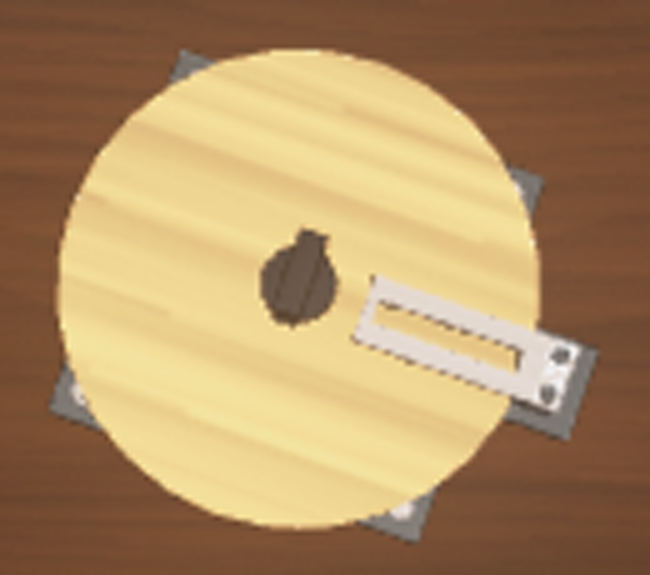

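View pics/a2.png

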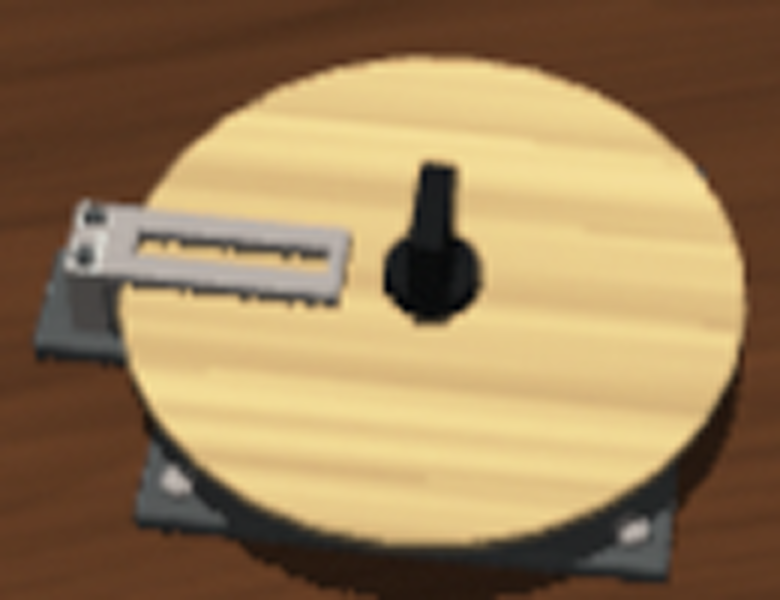

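View pics/a3.png

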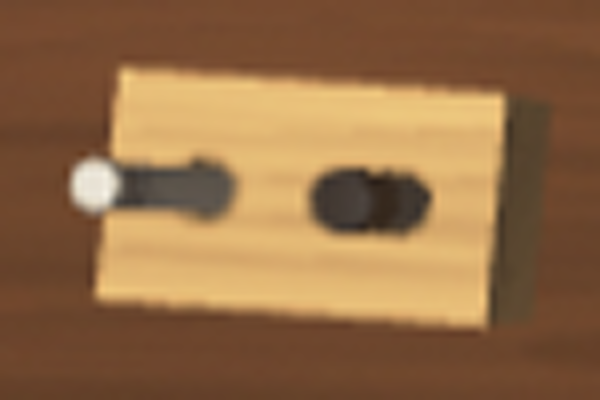

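View pics/a4.png

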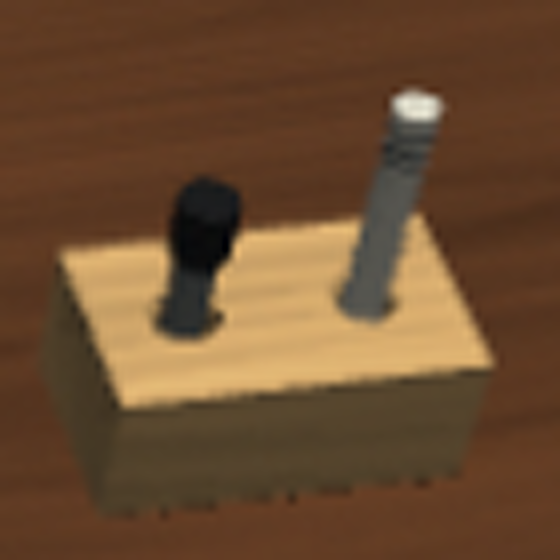

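```bash
cat > fit.py <<'E'
from h import *
from scipy.optimize import least_squares
def px(p,off,s): return (np.array(p,float)+.5)/s-.5+np.array(off)
T=px([(372,276),(355,338),(522,350),(514,371)],(215,145),5); 
S=px([(350,230),(342,302),(137,232),(137,254),(78,203),(66,270)],(205,175),6)
# rig points; rig +x = away or near? top image up=world +x
Tm=[(17,-34),(-17,-34),(6,-115),(-6,-115)]
Sm=[(-17,-34),(17,-34),(-6,-115),(6,-115),(-17,-140),(17,-140)]
def rigpts(p,m,z):
    m=np.array(m)/1e3;c,s=np.cos(p[2]),np.sin(p[2])
    return np.c_[p[0]+c*m[:,0]-s*m[:,1],p[1]+s*m[:,0]+c*m[:,1],np.full(len(m),z)]
def contour(n):
    im=cv2.imread(f'pics/raw_{n}0.png');hsv=cv2.cvtColor(im,cv2.COLOR_BGR2HSV)
    m=((hsv[...,0]>14)&(hsv[...,0]<32)&(hsv[...,2]>150)&(hsv[...,1]>60)).astype('uint8')
    b=(215,140,345,262) if n=='top' else (205,175,345,275)
    k=np.zeros_like(m);k[b[1]:b[3],b[0]:b[2]]=m[b[1]:b[3],b[0]:b[2]]
    c=max(cv2.findContours(k,cv2.RETR_EXTERNAL,cv2.CHAIN_APPROX_NONE)[0],key=len)[:,0].astype(float)
    return c
def res(p):
    z=p[3] if len(p)>3 else .048
    return np.r_[(proj('top',rigpts(p,Tm,z))-T).ravel(),(proj('scene',rigpts(p,Sm,z))-S).ravel()]
if __name__=='__main__':
    for p0 in([.47,-.06,-.3],[.47,-.06,-.3,.048]):
        r=least_squares(res,p0);print(r.x,np.degrees(r.x[2]));print(r.fun.reshape(-1,2).round(2).tolist())
    for n in('top','scene'):
        c=contour(n)
        X=onz(n,c,.04)[:,:2]
        f=lambda q:np.hypot(*(X-q[:2]).T)-.1195
        q=least_squares(f,[.47,-.06],loss='soft_l1',f_scale=.001);print(n,q.x,np.abs(f(q.x)).mean())
    # scriber/stand
    o3,o4=(92,222),(370,125)
    st=px([(95,185)],o3,8)[0];ss=px([(417,106)],o4,8)[0]
    print('scr top',tri({'top':st,'scene':ss}))
    mt=px([(343,201)],o3,8)[0];ms=px([(207,195)],o4,8)[0]
    print('marker',tri({'top':mt,'scene':ms}))
    ct=px([(120,67),(505,93),(488,328),(96,300)],o3,8)   # far-left(+x,+y), far-right, near-right, near-left
    cs=px([(64,250),(121,407),(492,366),(423,212)],o4,8)
    Xt=onz('top',ct,.05);Xs=onz('scene',cs,.05);print('stand top',Xt[:,:2].round(4).tolist(),Xt.mean(0));print('scene',Xs[:,:2].round(4).tolist(),Xs.mean(0))
E
python3 fit.py
```

```text
[ 0.57308567 -0.03771977 -0.32085813] -18.38381679244712
[[0.44, -0.47], [-0.7, 0.13], [0.22, -0.19], [0.26, 0.22], [0.21, -0.13], [-0.5, -0.83], [0.48, -0.05], [-0.47, 0.22], [0.67, 0.25], [-0.22, 0.2]]
[ 0.57300283 -0.03774599 -0.32180157  0.04756745] -18.437871875896185
[[0.44, -0.4], [-0.7, 0.2], [0.2, -0.1], [0.23, 0.31], [0.21, -0.05], [-0.52, -0.75], [0.49, 0.01], [-0.46, 0.28], [0.68, 0.3], [-0.21, 0.25]]
top [ 0.57335153 -0.03720757] 0.011854459640021667
scene [ 0.57340211 -0.03722759] 0.012153332136773541
scr top (array([0.45872447, 0.34285322, 0.13107445]), [np.float64(0.0007047172453555965), np.float64(0.0007047172453556412)])
marker (array([0.45580634, 0.28188957, 0.10317678]), [np.float64(0.0004371434705566696), np.float64(0.00043714347055669775)])
stand top [[0.4955, 0.371], [0.4897, 0.2517], [0.4186, 0.2538], [0.4245, 0.3746]] [0.45709879 0.31276458 0.05      ]
scene [[0.4179, 0.2577], [0.4888, 0.2517], [0.4948, 0.3724], [0.4238, 0.3785]] [0.45630805 0.31508986 0.05      ]
```

The rig centre is at about (0.5733, -0.0374) with yaw -18.4°. The scriber top is at (0.4587, 0.343, 0.131), which agrees with the stand geometry. I'll move to above the scriber.

>>> servo_tool([
  [[2,3.2,0,0,0,3.5],[2,3.2,0,0,0,3.5],[2,3.2,0,0,0,3.5],[2,3.2,0,0,0,3.5],[2,3.2,0,0,0,3.5]],
], hand=-1, force=60)

```text
clock: 0.6
tcp_pos: [0.2523, -0.3669, 0.2309]
eef_rot: [0.882, -0.472, -0.0, -0.0]
wrist_force: [1.0, -0.3, 0.4]
opening: 0.999
```

>>> servo_tool([
  [[2,3.2,0,0,0,3.5],[2,3.2,0,0,0,3.5],[2,3.2,0,0,0,3.5],[2,3.2,0,0,0,3.5],[2,3.2,0,0,0,3.5]],
])

```text
clock: 1.1
tcp_pos: [0.3522, -0.2071, 0.231]
eef_rot: [0.943, -0.332, -0.0, 0.0]
wrist_force: [0.3, -0.9, 0.0]
opening: 0.998
```

>>> servo_tool([
  [[2,3.2,0,0,0,3.5],[2,3.2,0,0,0,3.5],[2,3.2,0,0,0,3.5],[2,3.2,0,0,0,3.5],[2,3.2,0,0,0,3.5]],
])

```text
clock: 1.6
tcp_pos: [0.4521, -0.0474, 0.231]
eef_rot: [0.983, -0.185, -0.0, 0.0]
wrist_force: [0.1, -0.3, 0.1]
opening: 1.003
```

>>> servo_tool([
  [[0.1,3.9,0,0,0,1.9],[0.1,3.9,0,0,0,1.9],[0.1,3.9,0,0,0,1.9],[0.1,3.9,0,0,0,1.9],[0.1,3.9,0,0,0,1.9]],
])

```text
clock: 2.1
tcp_pos: [0.4565, 0.1476, 0.231]
eef_rot: [0.995, -0.104, -0.0, 0.0]
wrist_force: [1.2, 0.9, -1.1]
opening: 1.001
```

>>> servo_tool([
  [[0,3.9,0,0,0,1.9],[0,3.9,0,0,0,1.9],[0,3.9,0,0,0,1.9],[0,3.9,0,0,0,1.9],[0,3.9,0,0,0,1.9]],
])

```text
clock: 2.6
tcp_pos: [0.4567, 0.3424, 0.2306]
eef_rot: [1.0, -0.021, -0.0, 0.001]
wrist_force: [-0.3, -0.3, 0.5]
opening: 1.003
```

>>> servo_tool([
  [[0,0,0,0,0,0],[0,0,0,0,0,0],[0,0,0,0,0,0],[0,0,0,0,0,0],[0,0,0,0,0,0]],
])

```text
clock: 3.1
tcp_pos: [0.4576, 0.3399, 0.2314]
eef_rot: [1.0, -0.023, 0.0, 0.0]
wrist_force: [0.3, 0.4, 1.1]
opening: 1.001
```

Run:
```python
from h import *
s=env.state();print(s['clock'],s['tcp_pos'],R.from_quat(s['eef_rot']).as_matrix(),s['wrist_force'],s['joint_pos'])
```

```text
3.1 [0.45764348 0.33987181 0.23136654] [[ 9.98960522e-01 -4.55800859e-02  5.74795716e-04]
 [-4.55795559e-02 -9.98960303e-01 -9.03731034e-04]
 [ 6.15390241e-04  8.76592692e-04 -9.99999426e-01]] [0.31580703 0.44441601 1.07543123] [-0.13244191  0.45830883 -0.7875679   1.43174931  0.32571792  1.38524754
 -0.97357403]
```

>>> servo_tool([
  [[0.02,0.07,-1.8,0,0,0],[0.02,0.07,-1.8,0,0,0],[0.02,0.07,-1.8,0,0,0],[0.02,0.07,-1.8,0,0,0],[0.02,0.07,-1.8,0,0,0]],
])

```text
clock: 3.6
tcp_pos: [0.4585, 0.3439, 0.1408]
eef_rot: [1.0, -0.022, 0.0, 0.0]
wrist_force: [-1.1, 0.2, -0.4]
opening: 1.001
```

>>> servo_tool([
  [[0,0,-1.8,0,0,0],[0,0,-1.8,0,0,0],[0,0,-1.8,0,0,0],[0,0,-1.1,0,0,0],[0,0,-0.9,0,0,0]],
])

```text
clock: 4.1
tcp_pos: [0.4582, 0.3441, 0.0667]
eef_rot: [1.0, -0.022, -0.0, 0.0]
wrist_force: [0.1, -0.1, 0.5]
opening: 1.002
```

Run:
```python
from h import *
snap('scene','s1.png',(350,60,490,200),4);snap('top','t1.png',(60,180,200,290),4)
s=env.state();print(s['clock'],s['tcp_pos'],s['wrist_force'])
print(proj('top',[s['tcp_pos']]),proj('scene',[s['tcp_pos']]))
```

```text
4.2 [0.45762065 0.34394777 0.06634516] [-0.80686867  0.07470348  1.02328493]
[[113.99146622 245.56810106]] [[416.19441149 157.05626255]]
```

View pics/s1.png

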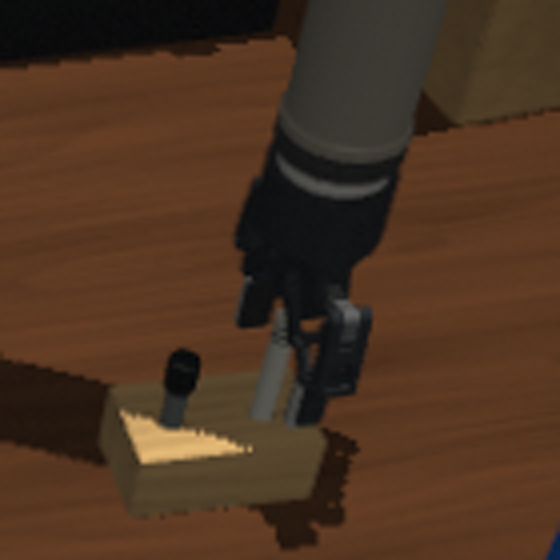

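View pics/t1.png

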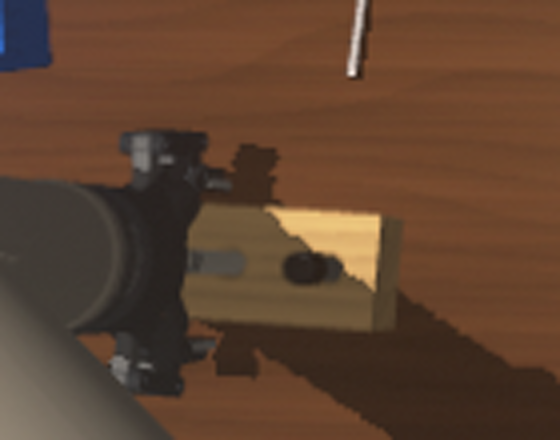

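The fingers straddle the scriber: it is at about (418,158) in the scene view, between them, and the marker is clear. I'll close and lift.

>>> servo_tool([
  [[0,0,0,0,0,0],[0,0,0,0,0,0],[0,0,0,0,0,0],[0,0,0,0,0,0],[0,0,0,0,0,0]],
], hand=1, force=60)

```text
clock: 4.7
tcp_pos: [0.4582, 0.345, 0.0676]
eef_rot: [1.0, -0.022, 0.0, -0.0]
wrist_force: [1.9, -0.4, 4.1]
opening: 0.15
```

>>> servo_tool([
  [[0,0,0,0,0,0],[0,0,0,0,0,0],[0,0,0,0,0,0],[0,0,0,0,0,0],[0,0,0,0,0,0]],
])

```text
clock: 5.2
tcp_pos: [0.4582, 0.3451, 0.0676]
eef_rot: [1.0, -0.022, 0.0, -0.0]
wrist_force: [1.0, -0.9, 3.3]
opening: 0.147
```

Run:
```python
from h import *
s=env.state();print(s['clock'],s['tcp_pos'],s['wrist_force'],s['moment'],s['opening'],R.from_quat(s['eef_rot']).as_rotvec(True))
```

```text
5.2 [0.45816174 0.3451049  0.0676471 ] [ 0.97692634 -0.93229826  3.32747952] [-0.10184943  0.04353844 -0.00300304] 0.14659325527369818 [-1.79934398e+02  3.87126847e+00 -5.43498868e-02]
```

>>> servo_tool([
  [[0,0,0.5,0,0,0],[0,0,1,0,0,0],[0,0,1.4,0,0,0],[0,0,1.6,0,0,0],[0,0,1.6,0,0,0]],
])

```text
clock: 5.7
tcp_pos: [0.4576, 0.345, 0.1298]
eef_rot: [1.0, -0.021, -0.0, -0.0]
wrist_force: [-0.1, -0.6, 0.6]
opening: 0.144
```

>>> servo_tool([
  [[0,0,1.6,0,0,0],[0,0,1.6,0,0,0],[0,0,1.2,0,0,0],[0,0,0.5,0,0,0],[0,0,0,0,0,0]],
])

```text
clock: 6.2
tcp_pos: [0.4581, 0.3453, 0.1783]
eef_rot: [1.0, -0.022, 0.001, -0.0]
wrist_force: [-0.3, 0.4, -0.9]
opening: 0.143
```

Run:
```python
from h import *
snap('scene','s2.png',(330,40,490,200),4);snap('top','t2.png',(40,170,200,290),4)
s=env.state();print(s['clock'],s['tcp_pos'],s['wrist_force'],s['moment'],s['opening'])
print(proj('top',[s['tcp_pos']-[0,0,.0626]]),proj('scene',[s['tcp_pos']-[0,0,.0626]]))
```

```text
6.3 [0.45761669 0.34445987 0.17674257] [-0.20726644 -0.33962211 -0.31274974] [-0.00075039  0.02015069  0.01241982] 0.1459741969996674
[[105.5167133  245.22879762]] [[420.37506833 142.762124  ]]
```

View pics/s2.png

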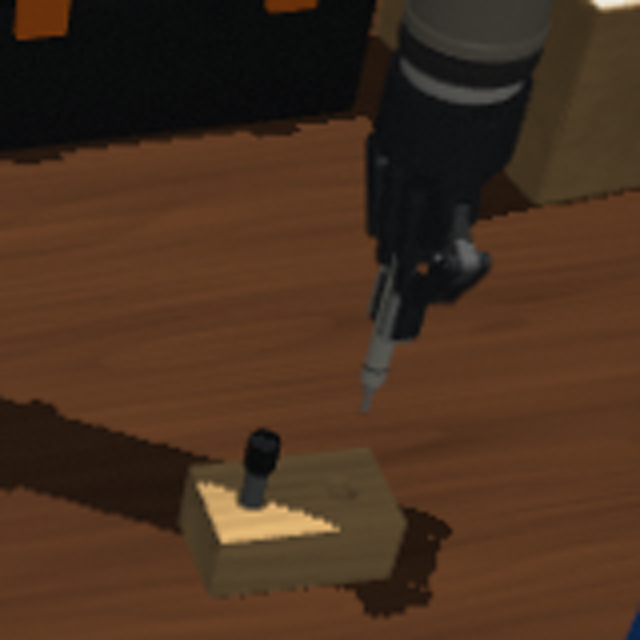

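View pics/t2.png

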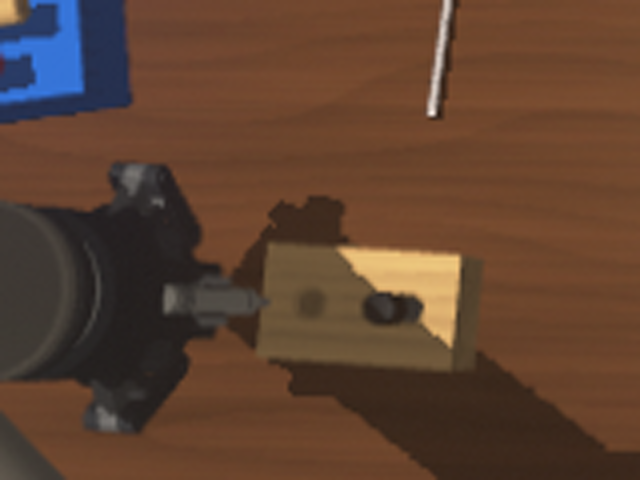

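Run:
```python
from h import *
print(tri({'top':((267+.5)/4-.5+40,(302+.5)/4-.5+170),'scene':((365+.5)/4-.5+330,(410+.5)/4-.5+40)}), env.state()['tcp_pos'])
```

```text
(array([0.45820091, 0.34329482, 0.11633273]), [np.float64(0.0016275133561977197), np.float64(0.0016275133561976481)]) [0.45761669 0.34445987 0.17674257]
```

>>> servo_tool([
  [[0.4,-1.5,0,0,0,0],[0.8,-3.5,0,0,0,0],[1.1,-4.6,0,0,0,0],[1.1,-4.6,0,0,0,0],[1.1,-4.6,0,0,0,0]],
])

```text
clock: 6.8
tcp_pos: [0.5025, 0.1548, 0.1763]
eef_rot: [1.0, -0.021, -0.001, 0.0]
wrist_force: [1.1, 0.1, -0.5]
opening: 0.145
```

>>> servo_tool([
  [[1.1,-4.6,0,0,0,0],[1.1,-4.6,0,0,0,0],[1.1,-4.6,0,0,0,0],[1.1,-4.6,0,0,0,0],[0.7,-3.4,0,0,0,0]],
])

```text
clock: 7.3
tcp_pos: [0.5535, -0.0657, 0.176]
eef_rot: [1.0, -0.024, -0.001, 0.001]
wrist_force: [-0.0, 0.9, -1.3]
opening: 0.145
```

>>> servo_tool([
  [[0.4,-2,0,0,0,0],[0,0,-1,0,0,0],[0,0,-1.8,0,0,0],[0,0,-1.2,0,0,0],[0,0,0,0,0,0]],
])

```text
clock: 7.8
tcp_pos: [0.5555, -0.0797, 0.1345]
eef_rot: [1.0, -0.02, -0.003, -0.001]
wrist_force: [0.1, 0.3, -0.6]
opening: 0.141
```

Run:
```python
from h import *
snap('scene','s3.png',(195,130,335,270),4);snap('top','t3.png',(215,145,345,260),5)
s=env.state();print(s['clock'],s['tcp_pos'],s['wrist_force'],s['moment'],s['opening'])
P=s['tcp_pos']+[.0005,-.0012,-.061]
print(proj('top',[P]),proj('scene',[P]))
```

```text
7.9 [ 0.55753264 -0.07998059  0.13692665] [ 0.14221431 -0.57074894 -0.02956373] [ 0.00557295  0.00153705 -0.00722362] 0.1478540738395746
[[292.36101535 206.34372309]] [[256.6070055  209.77909206]]
```

View pics/s3.png

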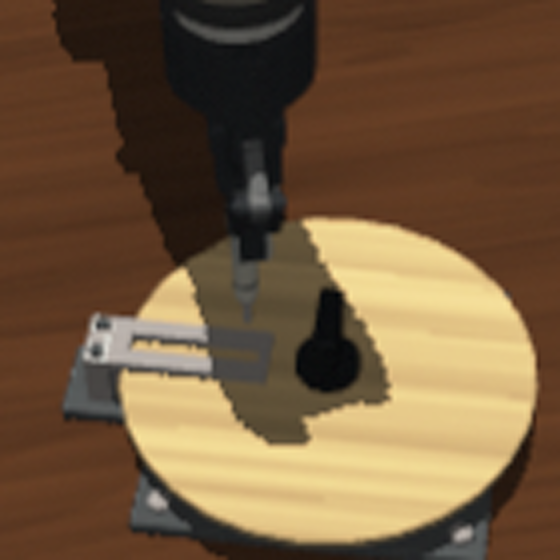

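View pics/t3.png

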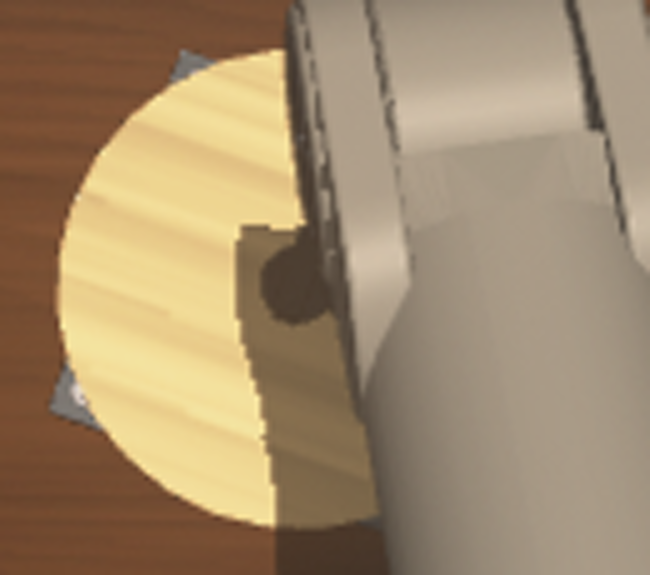

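The tip shows at (257,210) in the scene view, as predicted, hovering over the slot's inner end. The top view is blocked by the arm. I'll descend.

>>> servo_tool([
  [[0,0,-0.8,0,0,0],[0,0,-0.8,0,0,0],[0,0,-0.6,0,0,0],[0,0,-0.4,0,0,0],[0,0,-0.2,0,0,0]],
])

```text
clock: 8.4
tcp_pos: [0.5576, -0.0812, 0.1086]
eef_rot: [1.0, -0.022, -0.0, -0.0]
wrist_force: [-1.4, 0.3, -0.4]
opening: 0.146
```

Run:
```python
from h import *
snap('scene','s4.png',(205,175,305,250),8)
s=env.state();print(s['clock'],s['tcp_pos'],s['wrist_force'],s['moment'],s['opening'])
P=s['tcp_pos']+[.0005,-.0012,-.061]
print(proj('scene',[P]))
```

```text
8.45 [ 0.55758509 -0.08112543  0.10862339] [-0.59322842  0.51631055 -0.13205613] [ 0.02163268 -0.00235799 -0.00180196] 0.14722882676012283
[[256.50449924 217.90697067]]
```

View pics/s4.png

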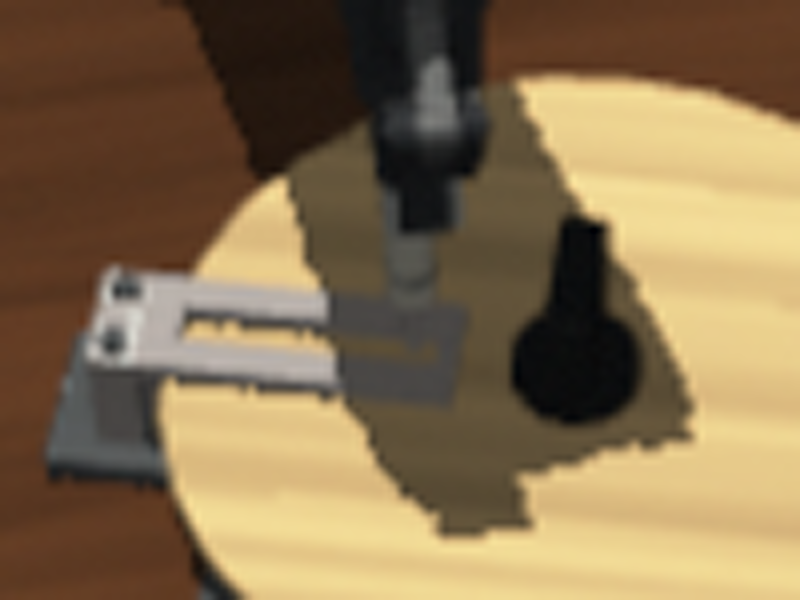

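Run:
```python
from h import *
from fit import rigpts
p=[.5732,-.0375,-.3209]
for z in(.048,.04): print(z,(( proj('scene',rigpts(p,[(0,-47),(0,-40),(-6,-47),(6,-47),(0,-108)],z))-[205,175])*8).round())
im=cv2.imread('pics/raw_s4.png')[200:230,235:275]
im=cv2.convertScaleAbs(im,alpha=2.2); cv2.imwrite('pics/s4b.png',cv2.resize(im,None,fx=18,fy=18,interpolation=cv2.INTER_CUBIC))
```

```text
0.048 [[413. 343.]
 [437. 345.]
 [416. 327.]
 [410. 359.]
 [204. 324.]]
0.04 [[414. 361.]
 [438. 363.]
 [417. 345.]
 [411. 377.]
 [206. 341.]]
```

View pics/s4b.png

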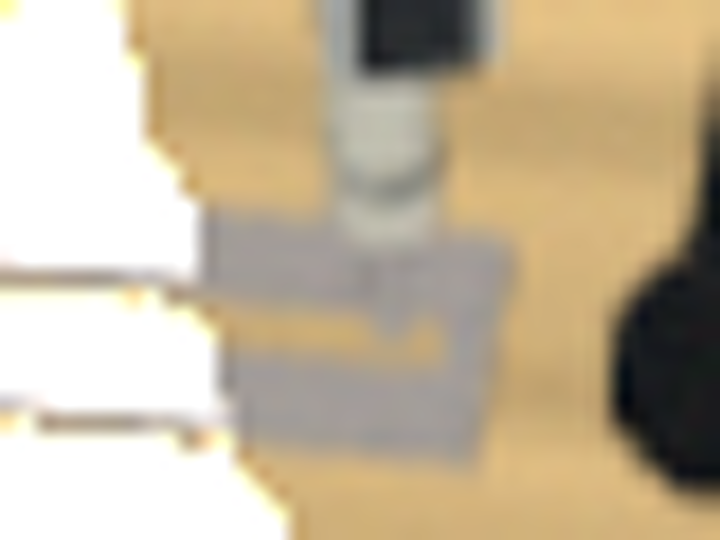

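The tip is over the slot, at mid-width, about 7 mm from its inner end. I'll lower it gently to contact.

>>> servo_tool([
  [[0,0,-0.2,0,0,0],[0,0,-0.2,0,0,0],[0,0,-0.1,0,0,0],[0,0,-0.1,0,0,0],[0,0,0,0,0,0]],
])

```text
clock: 8.95
tcp_pos: [0.5579, -0.0812, 0.1032]
eef_rot: [1.0, -0.022, -0.0, 0.0]
wrist_force: [-0.3, -0.4, -1.4]
opening: 0.141
```

>>> servo_tool([
  [[0,0,-0.05,0,0,0],[0,0,0,0,0,0],[0,0,-0.05,0,0,0],[0,0,0,0,0,0],[0,0,0,0,0,0]],
])

```text
clock: 9.45
tcp_pos: [0.5581, -0.0811, 0.1027]
eef_rot: [1.0, -0.022, 0.0, 0.0]
wrist_force: [-0.6, 0.4, 2.7]
opening: 0.147
```

Run:
```python
from h import *
s=env.state();print(s['clock'],s['tcp_pos'],s['wrist_force'],s['moment'],s['opening'])
```

```text
9.45 [ 0.55814085 -0.08112667  0.10271654] [-0.596224    0.37592204  2.71722495] [ 0.01192609  0.17449468 -0.01267854] 0.14703073638036032
```

>>> servo_tool([
  [[0,0,-0.05,0,0,0],[0,0,0,0,0,0],[0,0,0,0,0,0],[0,0,0,0,0,0],[0,0,0,0,0,0]],
])

```text
clock: 9.95
tcp_pos: [0.5585, -0.0812, 0.1026]
eef_rot: [1.0, -0.022, 0.001, 0.0]
wrist_force: [-1.4, -0.0, 6.1]
opening: 0.148
```

Run:
```python
from h import *
s=env.state();print(s['clock'],s['tcp_pos'],s['wrist_force'],s['moment'],s['opening'])
snap('scene','s5.png',(205,175,305,250),8)
```

```text
9.95 [ 0.5585099  -0.08119501  0.10256359] [-1.3714874  -0.03684571  6.07177371] [-0.08395132  0.17538018  0.02727606] 0.1480008753422042
```

View pics/s5.png

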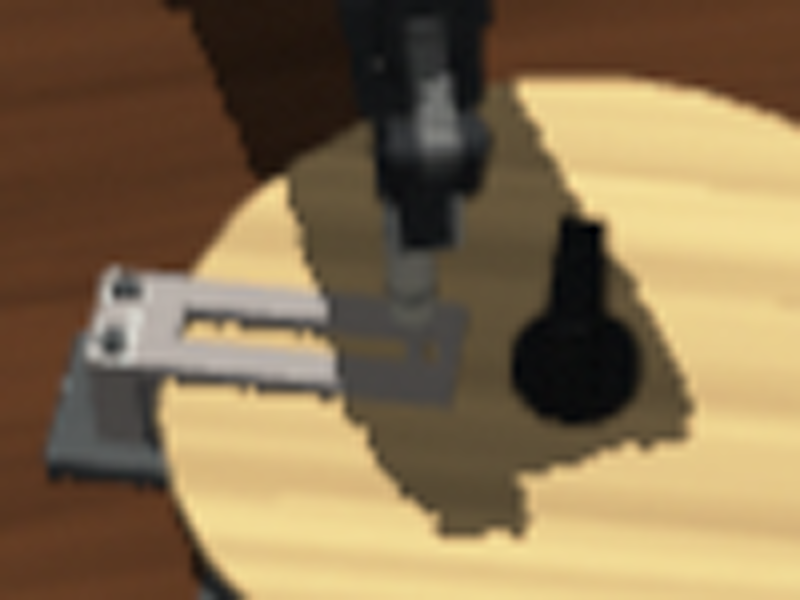

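The tip is in the slot and on the disc with about 6 N. Now I'll draw outward at 2 cm/s.

>>> servo_tool([
  [[-0.064,-0.193,0,0,0,0],[-0.064,-0.193,0,0,0,0],[-0.064,-0.193,0,0,0,0],[-0.064,-0.193,0,0,0,0],[-0.064,-0.193,0,0,0,0]],
])

```text
clock: 10.5
tcp_pos: [0.556, -0.0888, 0.1026]
eef_rot: [1.0, -0.021, 0.001, -0.001]
wrist_force: [0.6, 3.8, 5.5]
opening: 0.147
```

>>> servo_tool([
  [[-0.064,-0.193,0,0,0,0],[-0.064,-0.193,0,0,0,0],[-0.064,-0.193,0,0,0,0],[-0.064,-0.193,0,0,0,0],[-0.064,-0.193,0,0,0,0]],
])

```text
clock: 11.0
tcp_pos: [0.5528, -0.0984, 0.1025]
eef_rot: [1.0, -0.021, 0.001, -0.001]
wrist_force: [0.7, 3.5, 6.1]
opening: 0.148
```

Run:
```python
from h import *
s=env.state();print(s['clock'],s['tcp_pos'],s['wrist_force'],s['moment'],s['opening'])
```

```text
11.0 [ 0.5527613  -0.09842894  0.10254853] [0.7223988  3.47100111 6.05780455] [ 1.207059   -0.37875119 -0.00834189] 0.14823707638116113
```

>>> servo_tool([
  [[-0.064,-0.193,0,0,0,0],[-0.064,-0.193,0,0,0,0],[-0.064,-0.193,0,0,0,0],[-0.064,-0.193,0,0,0,0],[-0.064,-0.193,0,0,0,0]],
])

```text
clock: 11.5
tcp_pos: [0.5496, -0.1081, 0.1026]
eef_rot: [1.0, -0.021, 0.001, -0.001]
wrist_force: [1.5, 4.5, 5.3]
opening: 0.147
```

Run:
```python
from h import *
s=env.state();print(s['clock'],s['tcp_pos'],s['wrist_force'],s['moment'],s['opening'])
P=s['tcp_pos']+[.0005,-.0012,-.0625]
print((proj('scene',[P])-[205,175])*8)
snap('scene','s6.png',(205,175,305,250),8)
```

```text
11.5 [ 0.54957174 -0.10806806  0.10255079] [1.47853761 4.48831975 5.28922309] [ 1.22155875 -0.38499826  0.00453222] 0.14702839377050864
[[316.37811241 353.46005141]]
```

View pics/s6.png

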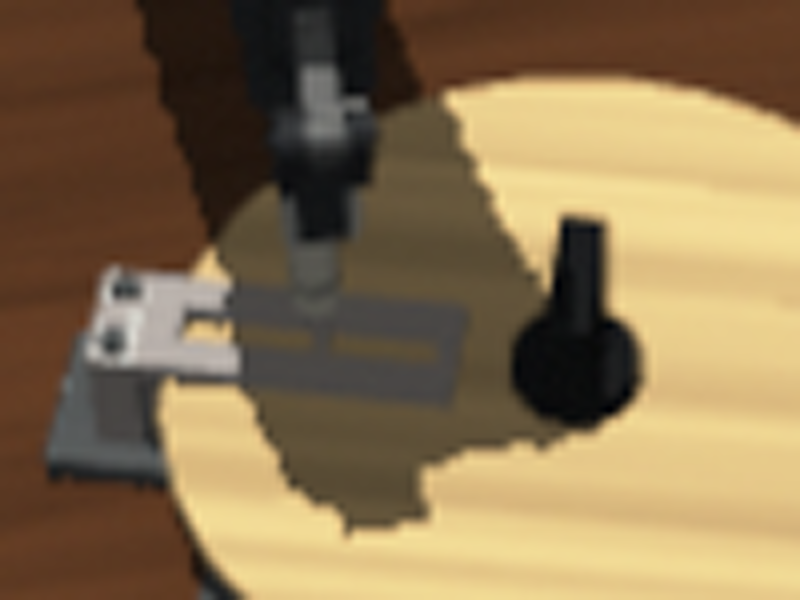

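The tip is at about (245,218) in the scene view, mid-slot and on line, lagging 1–2 mm. I'll continue.

>>> servo_tool([
  [[-0.064,-0.193,0,0,0,0],[-0.064,-0.193,0,0,0,0],[-0.064,-0.193,0,0,0,0],[-0.064,-0.193,0,0,0,0],[-0.064,-0.193,0,0,0,0]],
])

```text
clock: 12.05
tcp_pos: [0.5464, -0.1177, 0.1025]
eef_rot: [1.0, -0.021, 0.001, -0.001]
wrist_force: [2.0, 4.8, 7.0]
opening: 0.148
```

>>> servo_tool([
  [[-0.064,-0.193,0,0,0,0],[-0.064,-0.193,0,0,0,0],[-0.064,-0.193,0,0,0,0],[-0.064,-0.193,0,0,0,0],[-0.064,-0.193,0,0,0,0]],
])

```text
clock: 12.55
tcp_pos: [0.5432, -0.1273, 0.1025]
eef_rot: [1.0, -0.021, 0.001, -0.001]
wrist_force: [1.6, 4.1, 6.4]
opening: 0.147
```

>>> servo_tool([
  [[-0.064,-0.193,0,0,0,0],[-0.064,-0.193,0,0,0,0],[-0.064,-0.193,0,0,0,0],[-0.064,-0.193,0,0,0,0],[-0.064,-0.193,0,0,0,0]],
])

```text
clock: 13.05
tcp_pos: [0.54, -0.137, 0.1025]
eef_rot: [1.0, -0.021, 0.001, -0.001]
wrist_force: [1.5, 4.3, 4.8]
opening: 0.148
```

Run:
```python
from h import *
s=env.state();print(s['clock'],s['tcp_pos'],s['wrist_force'],s['moment'],s['opening'])
P=s['tcp_pos']+[.0005,-.0012,-.0625]
print((proj('scene',[P])-[205,175])*8)
snap('scene','s7.png',(205,175,305,250),8)
im=cv2.imread('pics/raw_s7.png')[205:230,215:255]
cv2.imwrite('pics/s7b.png',cv2.resize(cv2.convertScaleAbs(im,alpha=2.2),None,fx=18,fy=18,interpolation=cv2.INTER_CUBIC))
```

```text
13.05 [ 0.53996989 -0.1369522   0.10251862] [1.51464609 4.31739827 4.81070527] [ 1.20137114 -0.37221873 -0.0407729 ] 0.1475894661773913
[[212.87531353 343.8625363 ]]
```

View pics/s7.png

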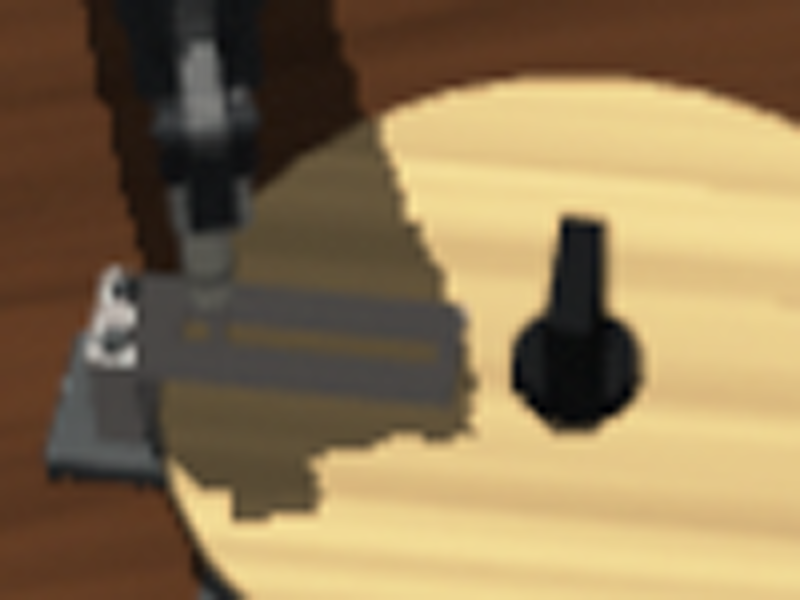

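View pics/s7b.png

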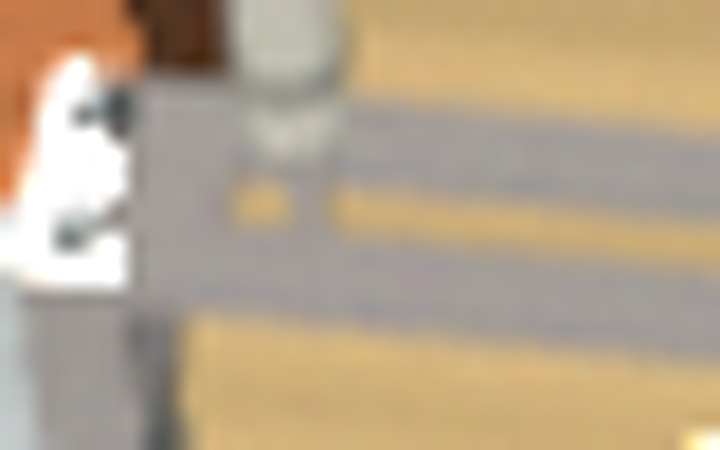

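The tip is about 3–4 mm short of slot_outer; it lags the command by about 2.5 mm. One more row, then settle.

>>> servo_tool([
  [[-0.064,-0.193,0,0,0,0],[0,0,0,0,0,0],[0,0,0,0,0,0],[0,0,0,0,0,0],[0,0,0,0,0,0]],
])

```text
clock: 13.6
tcp_pos: [0.5392, -0.1392, 0.1025]
eef_rot: [1.0, -0.021, 0.001, -0.001]
wrist_force: [1.5, 4.8, 5.6]
opening: 0.147
```

Run:
```python
from h import *
s=env.state();print(s['clock'],s['tcp_pos'],s['wrist_force'],s['moment'],s['opening'])
P=s['tcp_pos']+[.0005,-.0012,-.0625]
print((proj('scene',[P])-[205,175])*8)
snap('scene','s8.png',(205,175,305,250),8)
im=cv2.imread('pics/raw_s8.png')[205:230,215:255]
cv2.imwrite('pics/s8b.png',cv2.resize(cv2.convertScaleAbs(im,alpha=2.2),None,fx=18,fy=18,interpolation=cv2.INTER_CUBIC))
```

```text
13.6 [ 0.53919065 -0.13916621  0.10249854] [1.50167752 4.83799402 5.57189274] [ 1.08649411 -0.31238316  0.01927204] 0.14718850102678133
[[204.94852548 343.05541566]]
```

View pics/s8b.png

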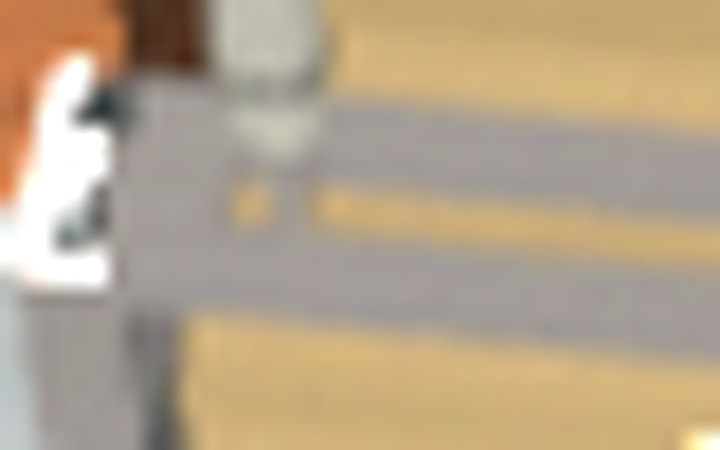

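>>> servo_tool([
  [[-0.04,-0.12,0,0,0,0],[0,0,0,0,0,0],[0,0,0,0,0,0],[0,0,0,0,0,0],[0,0,0,0,0,0]],
])

```text
clock: 14.15
tcp_pos: [0.5389, -0.1402, 0.1025]
eef_rot: [1.0, -0.021, 0.001, -0.001]
wrist_force: [1.3, 3.4, 6.4]
opening: 0.144
```

Run:
```python
from h import *
s=env.state();print(s['clock'],s['tcp_pos'],s['wrist_force'],s['moment'],s['opening'])
P=s['tcp_pos']+[.0005,-.0012,-.0625]
print((proj('scene',[P])-[205,175])*8)
snap('scene','s9.png',(205,175,305,250),8)
im=cv2.imread('pics/raw_s9.png')[205:230,215:255]
cv2.imwrite('pics/s9b.png',cv2.resize(cv2.convertScaleAbs(im,alpha=2.2),None,fx=18,fy=18,interpolation=cv2.INTER_CUBIC))
```

```text
14.15 [ 0.53885839 -0.14020778  0.10251344] [1.25539872 3.40654696 6.40046055] [ 1.12389682 -0.33795117  0.01559534] 0.14423152648322132
[[201.23137038 342.71107444]]
```

View pics/s9b.png

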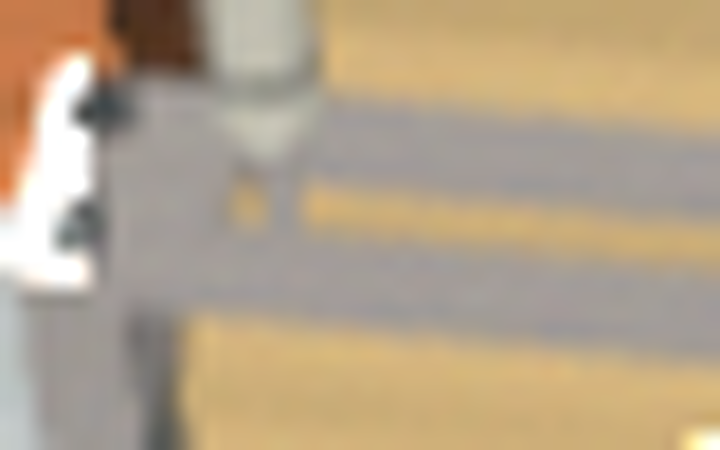

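The tip centre is about 7 mm from the outer end, so the line is done. I'll lift and carry the scriber back.

>>> servo_tool([
  [[0,0,0.6,0,0,0],[0,0,1.4,0,0,0],[0,0,2,0,0,0],[0,0,2,0,0,0],[0,0,1.5,0,0,0]],
])

```text
clock: 14.7
tcp_pos: [0.5373, -0.1436, 0.1782]
eef_rot: [1.0, -0.022, -0.0, 0.001]
wrist_force: [-0.5, -1.1, 0.4]
opening: 0.147
```

>>> servo_tool([
  [[-0.3,2,0,0,0,0],[-0.6,3.5,0,0,0,0],[-0.8,4.7,0,0,0,0],[-0.8,4.7,0,0,0,0],[-0.8,4.7,0,0,0,0]],
])

```text
clock: 15.2
tcp_pos: [0.504, 0.0538, 0.1771]
eef_rot: [1.0, -0.023, -0.0, 0.001]
wrist_force: [0.5, -0.2, -0.3]
opening: 0.15
```

>>> servo_tool([
  [[-0.8,4.7,0,0,0,0],[-0.8,4.7,0,0,0,0],[-0.8,4.7,0,0,0,0],[-0.8,4.7,0,0,0,0],[-0.7,4.5,0,0,0,0]],
])

```text
clock: 15.7
tcp_pos: [0.4656, 0.2871, 0.1771]
eef_rot: [1.0, -0.022, 0.0, 0.001]
wrist_force: [0.4, 0.1, -0.9]
opening: 0.144
```

>>> servo_tool([
  [[-0.5,3.2,0,0,0,0],[-0.3,2.6,0,0,0,0],[0,0,0,0,0,0],[0,0,0,0,0,0],[0,0,0,0,0,0]],
])

```text
clock: 16.2
tcp_pos: [0.4588, 0.3425, 0.1766]
eef_rot: [1.0, -0.023, 0.0, 0.001]
wrist_force: [-0.6, -0.4, -1.3]
opening: 0.149
```

Run:
```python
from h import *
snap('scene','s10.png',(330,40,490,200),4);snap('top','t10.png',(40,170,200,290),4)
s=env.state();print(s['clock'],s['tcp_pos'],s['wrist_force'],s['moment'],s['opening'],R.from_quat(s['eef_rot']).as_matrix().round(4))
P=s['tcp_pos']+[.0005,-.0012,-.061]
print((proj('scene',[P])-[330,40])*4,(proj('top',[P])-[40,170])*4)
```

```text
16.3 [0.45881435 0.34270497 0.17670267] [ 0.20428052 -0.58284339 -0.69986646] [-0.02472132 -0.01076322 -0.03075516] 0.14454357064170084 [[ 9.989e-01 -4.620e-02  5.000e-04]
 [-4.620e-02 -9.989e-01 -1.800e-03]
 [ 5.000e-04  1.800e-03 -1.000e+00]]
[[358.58720348 411.58270528]] [[266.1966448  297.97651782]]
```

View pics/s10.png

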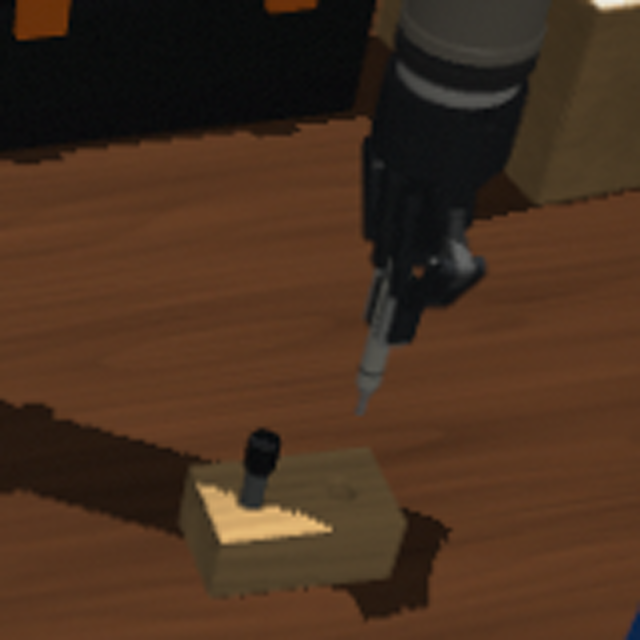

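View pics/t10.png

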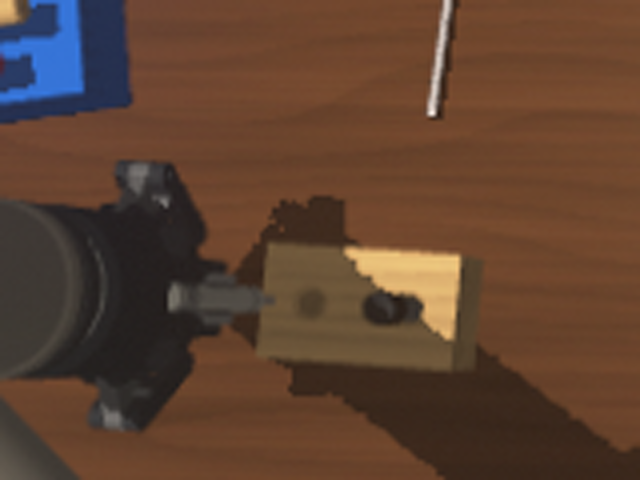

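>>> servo_tool([
  [[-0.09,0.22,0,0,0,0],[0,0,-1.2,0,0,0],[0,0,-1.8,0,0,0],[0,0,-1.8,0,0,0],[0,0,-0.8,0,0,0]],
])

```text
clock: 16.8
tcp_pos: [0.4558, 0.3455, 0.1182]
eef_rot: [1.0, -0.022, -0.001, 0.001]
wrist_force: [-0.4, -0.0, -1.5]
opening: 0.149
```

Run:
```python
from h import *
snap('scene','s11.png',(370,100,450,180),7);snap('top','t11.png',(80,210,160,280),7)
s=env.state();print(s['clock'],s['tcp_pos'],s['wrist_force'],s['moment'],s['opening'])
P=s['tcp_pos']+[.0005,-.0012,-.061]
H=[.4585,.3436,.05]
print((proj('scene',[P,H])-[370,100])*7,(proj('top',[P,H])-[80,210])*7)
```

```text
16.9 [0.45595417 0.34585857 0.11898484] [ 0.071175    0.3546214  -1.20085583] [-0.02441756  0.00275355  0.01014875] 0.14486265741509885
[[319.25056963 413.84142283]
 [314.1580775  434.06550325]] [[245.26127225 252.71134435]
 [257.51719105 247.21197781]]
```

View pics/s11.png

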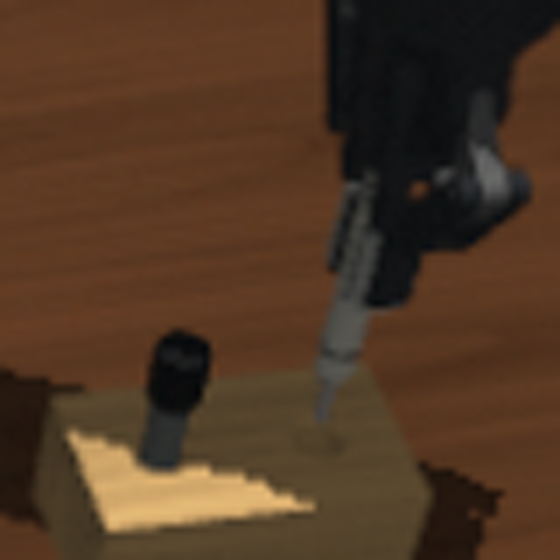

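View pics/t11.png

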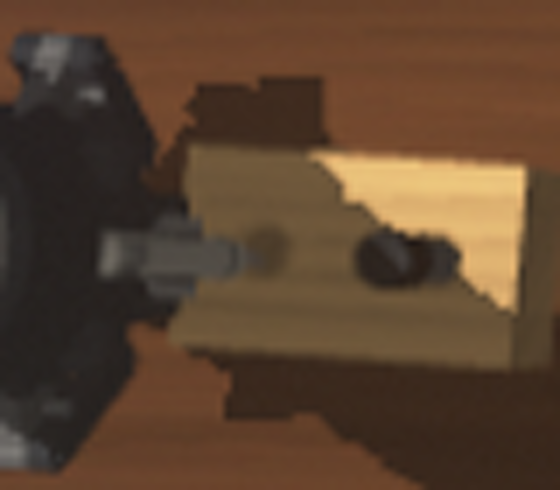

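>>> servo_tool([
  [[0.2,-0.05,0,0,0,0],[0,0,0,0,0,0],[0,0,0,0,0,0],[0,0,0,0,0,0],[0,0,0,0,0,0]],
])

```text
clock: 17.4
tcp_pos: [0.4589, 0.3467, 0.1212]
eef_rot: [1.0, -0.021, 0.0, -0.0]
wrist_force: [0.1, 0.4, -0.6]
opening: 0.148
```

Run:
```python
from h import *
s=env.state();print(s['clock'],s['tcp_pos'],s['wrist_force'],s['opening'])
snap('scene','s12.png',(370,100,450,180),7);snap('top','t12.png',(80,210,160,280),7)
s=env.state();print(s['clock'],s['tcp_pos'],s['wrist_force'],s['opening'])
P=s['tcp_pos']+[.0005,-.0012,-.061]
print((proj('scene',[P])-[370,100])*7+3,(proj('top',[P])-[80,210])*7+3)
```

```text
17.4 [0.4589069  0.34672296 0.12118225] [ 0.08750202  0.3792928  -0.61759802] 0.14762960635490896
17.5 [0.45877573 0.34667178 0.12099076] [ 0.25081696 -0.73035031 -1.8011585 ] 0.1418313577145891
[[328.43548324 417.79071409]] [[244.09316425 247.36335016]]
```

View pics/s12.png

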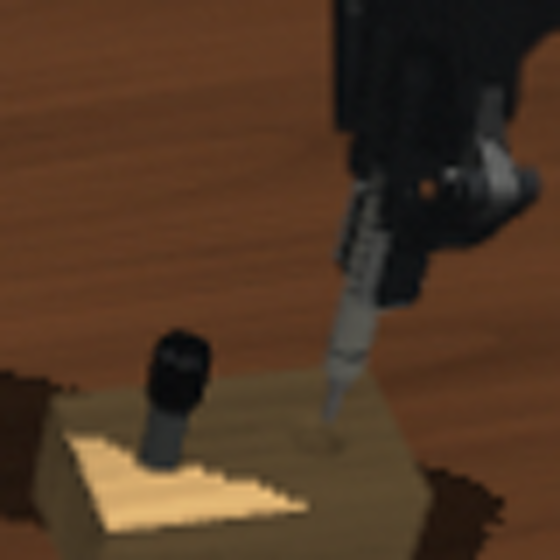

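View pics/t12.png

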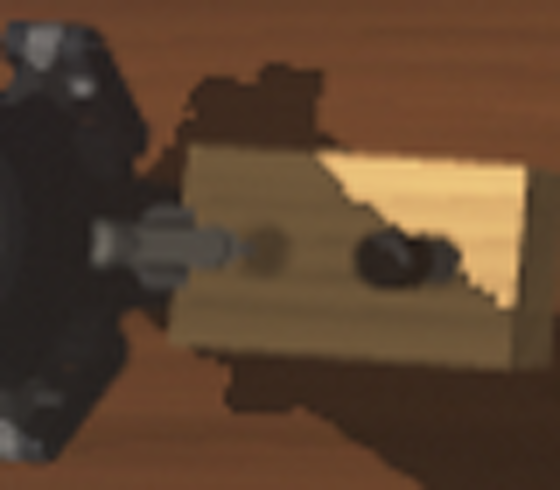

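Measured and seen positions agree: the tip is about 2 mm too far in +y from the hole centre. I'll shift it and descend in stages, watching the force.

>>> servo_tool([
  [[-0.07,-0.19,0,0,0,0],[0,0,-0.5,0,0,0],[0,0,-0.5,0,0,0],[0,0,-0.5,0,0,0],[0,0,0,0,0,0]],
])

```text
clock: 18.0
tcp_pos: [0.4575, 0.344, 0.1045]
eef_rot: [1.0, -0.021, -0.001, 0.001]
wrist_force: [0.5, 0.3, -0.5]
opening: 0.145
```

Run:
```python
from h import *
snap('scene','s13.png',(370,100,450,180),7);snap('top','t13.png',(80,210,160,280),7)
s=env.state();print(s['clock'],s['tcp_pos'],s['wrist_force'],s['moment'])
```

```text
18.1 [0.45789424 0.34459837 0.10546684] [ 0.65327606  1.40447621 -1.04371247] [ 0.02577387 -0.06230151  0.02899752]
```

View pics/s13.png

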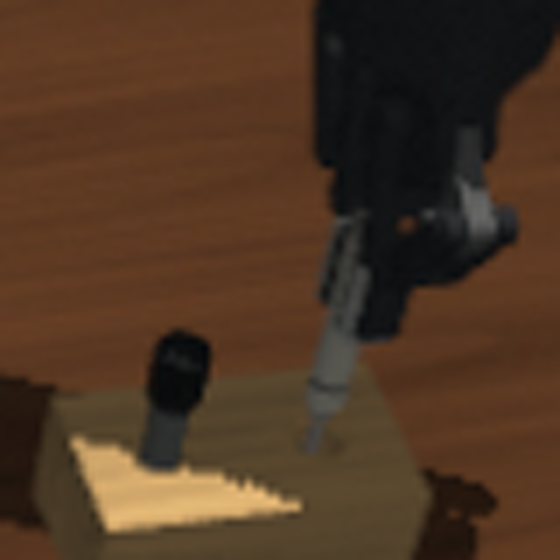

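View pics/t13.png

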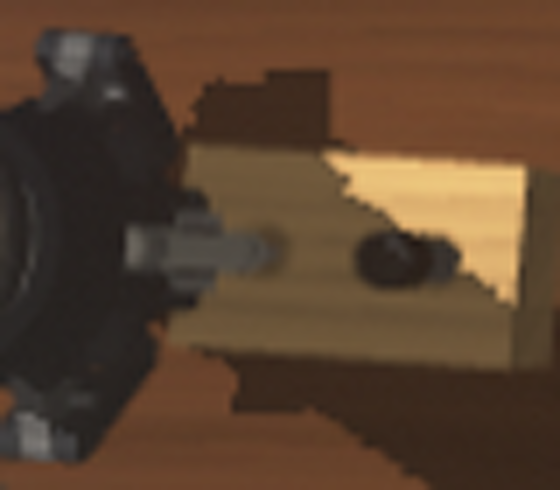

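>>> servo_tool([
  [[0,0,-0.4,0,0,0],[0,0,-0.4,0,0,0],[0,0,-0.4,0,0,0],[0,0,0,0,0,0],[0,0,0,0,0,0]],
])

```text
clock: 18.6
tcp_pos: [0.458, 0.3446, 0.0936]
eef_rot: [1.0, -0.021, -0.0, 0.0]
wrist_force: [-0.1, 0.6, -0.8]
opening: 0.144
```

Run:
```python
from h import *
s=env.state();print(s['clock'],s['tcp_pos'],s['wrist_force'],s['moment'])
snap('scene','s14.png',(370,100,450,180),7);snap('top','t14.png',(80,210,160,280),7)
s=env.state();print(s['clock'],s['tcp_pos'],s['wrist_force'],s['moment'])
```

```text
18.6 [0.4580053  0.34458514 0.09362586] [-0.14257579  0.57129579 -0.77244587] [-0.04756744 -0.02803695 -0.05387851]
18.7 [0.45816417 0.34478942 0.09396707] [ 0.20485538 -0.44658923 -1.00008496] [-0.01180231  0.00034671 -0.0254473 ]
```

View pics/s14.png

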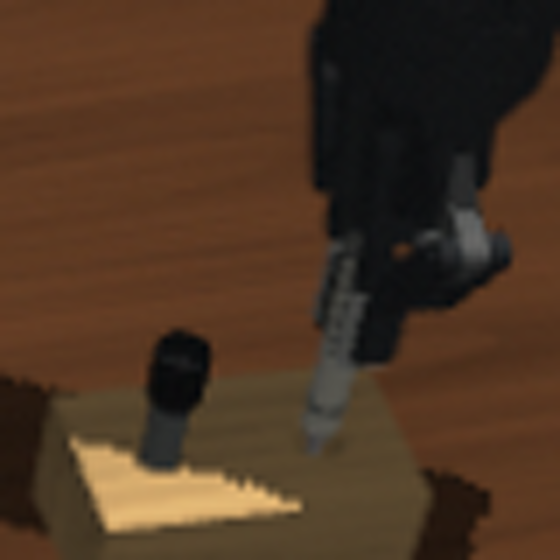

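View pics/t14.png

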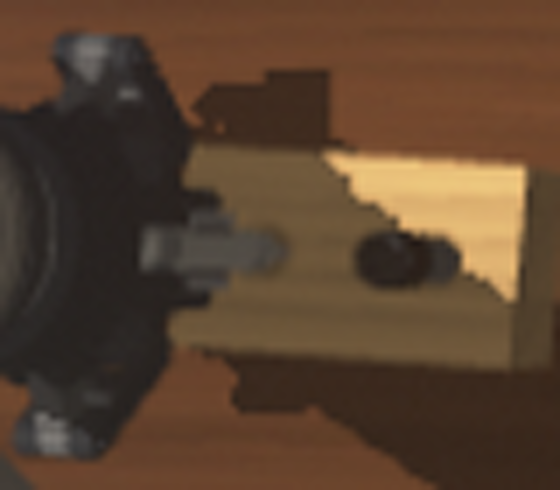

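The point is in the hole with no contact force, and TCP xy matches the original grasp pose to about 0.4 mm. I'll continue.

>>> servo_tool([
  [[0,0.03,-0.4,0,0,0],[0,0,-0.4,0,0,0],[0,0,-0.4,0,0,0],[0,0,-0.2,0,0,0],[0,0,-0.2,0,0,0]],
])

```text
clock: 19.2
tcp_pos: [0.458, 0.3449, 0.0774]
eef_rot: [1.0, -0.022, -0.0, 0.0]
wrist_force: [0.6, 0.3, -0.5]
opening: 0.148
```

>>> servo_tool([
  [[0,0,-0.2,0,0,0],[0,0,-0.2,0,0,0],[0,0,-0.2,0,0,0],[0,0,-0.2,0,0,0],[0,0,0,0,0,0]],
])

```text
clock: 19.7
tcp_pos: [0.4579, 0.3448, 0.0695]
eef_rot: [1.0, -0.022, -0.0, 0.0]
wrist_force: [-0.2, -0.2, -1.3]
opening: 0.146
```

Run:
```python
from h import *
s=env.state();print(s['clock'],s['tcp_pos'],s['wrist_force'],s['moment'])
```

```text
19.7 [0.45794185 0.34475431 0.06946815] [-0.17597319 -0.1787256  -1.29067962] [-0.00618917 -0.02318865 -0.00315351]
```

Nearly at the floor, which should be at TCP ≈ 0.0676. I'll lower it the rest of the way, then open.

>>> servo_tool([
  [[0,0,-0.1,0,0,0],[0,0,-0.07,0,0,0],[0,0,0,0,0,0],[0,0,0,0,0,0],[0,0,0,0,0,0]],
])

```text
clock: 20.2
tcp_pos: [0.4581, 0.345, 0.0682]
eef_rot: [1.0, -0.022, 0.0, -0.0]
wrist_force: [-0.1, -0.1, -0.4]
opening: 0.145
```

>>> servo_tool([
  [[0,0,0,0,0,0],[0,0,0,0,0,0],[0,0,0,0,0,0],[0,0,0,0,0,0],[0,0,0,0,0,0]],
], hand=-1)

```text
clock: 20.7
tcp_pos: [0.4581, 0.345, 0.0682]
eef_rot: [1.0, -0.021, 0.0, -0.0]
wrist_force: [-0.2, 0.7, 0.7]
opening: 0.978
```

Run:
```python
from h import *
s=env.state();print(s['clock'],s['tcp_pos'],s['wrist_force'],s['moment'],s['opening'])
```

```text
20.7 [0.45811969 0.34495846 0.06815175] [-0.1511818   0.73757922  0.74200929] [-0.05028051  0.00192464 -0.03232419] 0.9782761457745788
```

>>> servo_tool([
  [[0,0,0.8,0,0,0],[0,0,1.6,0,0,0],[0,0,2,0,0,0],[0,0,2.4,0,0,0],[0,0,2.6,0,0,0]],
])

```text
clock: 21.2
tcp_pos: [0.4579, 0.3448, 0.1633]
eef_rot: [1.0, -0.021, -0.0, 0.0]
wrist_force: [0.4, 0.2, -0.6]
opening: 1.002
```

>>> servo_tool([
  [[0,0,2.6,0,0,0],[0,-1,2,0,0,0],[0.3,-2,1,0,0,2],[1,-4,0,0,0,4],[1.3,-4.5,0,0,0,5]],
])

```text
clock: 21.7
tcp_pos: [0.4836, 0.2311, 0.2197]
eef_rot: [0.997, 0.079, 0.001, -0.001]
wrist_force: [1.2, -0.1, 0.7]
opening: 0.999
```

>>> servo_tool([
  [[1.3,-4.5,0,0,0,5],[1.3,-4.5,0,0,0,5],[1.3,-4.5,0,0,0,5],[1.3,-4.5,0,0,0,5],[1.3,-4.5,0,0,0,5]],
])

```text
clock: 22.2
tcp_pos: [0.5494, 0.0031, 0.219]
eef_rot: [0.957, 0.29, 0.001, 0.0]
wrist_force: [0.2, 0.5, -0.4]
opening: 0.999
```

Run:
```python
from h import *
snap('scene','s15.png');snap('top','t15.png')
s=env.state();print(s['clock'],s['tcp_pos'],R.from_quat(s['eef_rot']).as_matrix().round(3)[0],s['joint_pos'])
```

```text
22.3 [ 0.55116788 -0.0059779   0.21751446] [0.841 0.54  0.   ] [ 0.59596772  0.45320192 -0.88350112  1.50761421  0.35992484  1.34994743
  0.25333407]
```

View pics/s15.png

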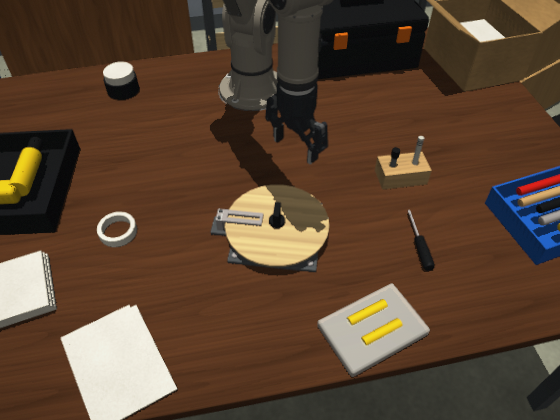

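View pics/t15.png

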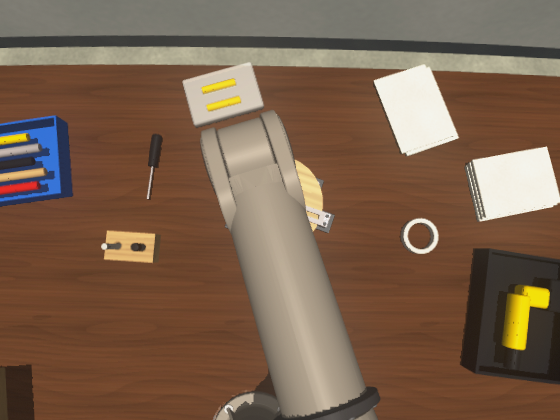

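The scriber stands upright in its hole at (420,150), as at the start. The marker, driver and tape are unmoved. Next I'll align over the knob.

>>> servo_tool([
  [[0.44,-0.62,0,0,0,7.8],[0.44,-0.62,0,0,0,7.8],[0.44,-0.62,0,0,0,7.8],[0.44,-0.62,0,0,0,7.8],[0.44,-0.62,0,0,0,7.8]],
])

```text
clock: 22.8
tcp_pos: [0.5713, -0.026, 0.2187]
eef_rot: [0.805, 0.594, 0.0, 0.0]
wrist_force: [0.1, -0.1, -0.0]
opening: 1.003
```

>>> servo_tool([
  [[0,0,-1,0,0,0],[0,0,-2.5,0,0,0],[0,0,-2.5,0,0,0],[0,0,-1.5,0,0,0],[0,0,0,0,0,0]],
])

```text
clock: 23.3
tcp_pos: [0.569, -0.0262, 0.1406]
eef_rot: [0.807, 0.591, -0.002, -0.001]
wrist_force: [-0.6, 0.2, 0.4]
opening: 0.996
```

>>> servo_tool([
  [[0,0,0,0,0,0],[0,0,0,0,0,0],[0,0,0,0,0,0],[0,0,0,0,0,0],[0,0,0,0,0,0]],
])

```text
clock: 23.8
tcp_pos: [0.5714, -0.026, 0.1436]
eef_rot: [0.806, 0.591, 0.0, 0.0]
wrist_force: [-0.8, 0.3, -0.1]
opening: 0.998
```

Run:
```python
from h import *
snap('scene','s16.png',(205,120,335,260),5)
s=env.state();m=R.from_quat(s['eef_rot']).as_matrix();print(s['clock'],s['tcp_pos'],np.degrees(np.arctan2(m[1,0],m[0,0])),m[:,2],s['joint_pos'],s['wrist_force'],s['moment'])
```

```text
23.85 [ 0.57127001 -0.02605319  0.14347288] 72.52519706835302 [ 6.37931625e-04 -9.65976588e-05 -9.99999792e-01] [ 0.66623076  0.61137051 -0.98672345  1.5582146   0.52741513  1.25906321
  0.863918  ] [-0.57665155  0.62919046 -0.33992357] [-0.01205721 -0.02449589  0.01595152]
```

View pics/s16.png

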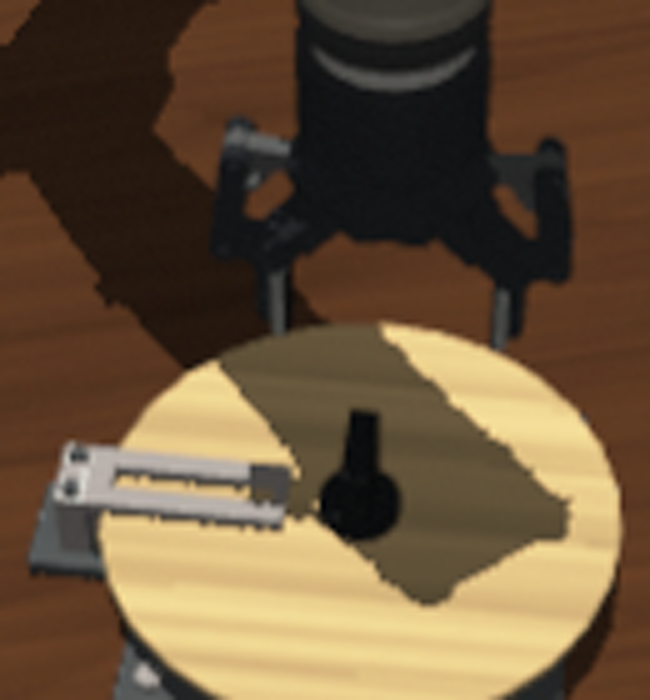

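>>> servo_tool([
  [[0.1,-0.57,0,0,0,-0.5],[0.1,-0.57,0,0,0,-0.4],[0,0,0,0,0,0],[0,0,-1.5,0,0,0],[0,0,-2,0,0,0]],
])

```text
clock: 24.35
tcp_pos: [0.5738, -0.0372, 0.1079]
eef_rot: [0.811, 0.585, 0.001, 0.001]
wrist_force: [0.7, 0.1, -0.2]
opening: 1.002
```

>>> servo_tool([
  [[0,0,-1,0,0,0],[0,0,-0.5,0,0,0],[0,0,0,0,0,0],[0,0,0,0,0,0],[0,0,0,0,0,0]],
])

```text
clock: 24.85
tcp_pos: [0.5737, -0.0372, 0.0939]
eef_rot: [0.811, 0.585, 0.001, 0.0]
wrist_force: [0.2, 0.2, 0.3]
opening: 0.998
```

Run:
```python
from h import *
snap('scene','s17.png',(205,120,335,260),5)
s=env.state();m=R.from_quat(s['eef_rot']).as_matrix();print(s['clock'],s['tcp_pos'],np.degrees(np.arctan2(m[1,0],m[0,0])),m[:,2],s['wrist_force'],s['moment'])
```

```text
24.9 [ 0.57369318 -0.03725576  0.0939017 ] 71.63455541680841 [ 1.56749107e-03  8.10995512e-05 -9.99998768e-01] [-0.32760775  0.11687765  0.18023175] [ 0.07059354 -0.03777211  0.01326297]
```

View pics/s17.png

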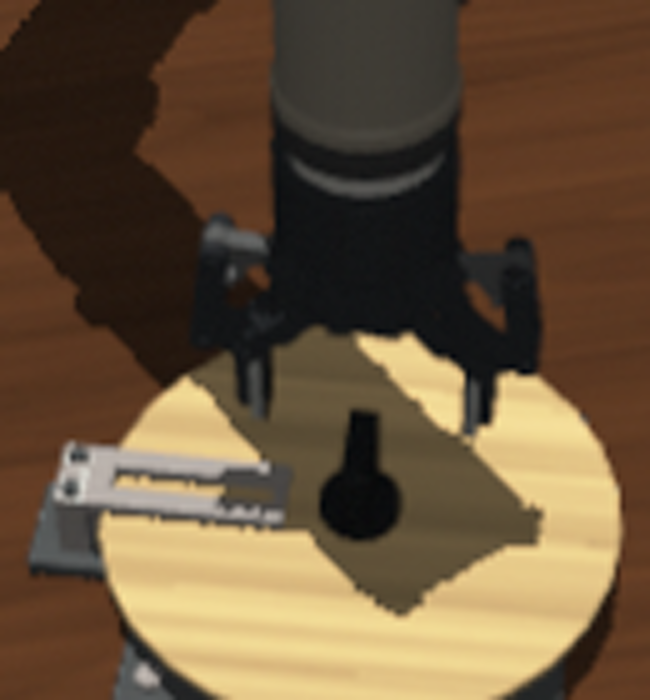

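The fingers straddle the bar evenly, at 71.6° and on the axis. I'll descend and grip.

>>> servo_tool([
  [[0,0,-1,0,0,0],[0,0,-1.2,0,0,0],[0,0,-0.8,0,0,0],[0,0,-0.5,0,0,0],[0,0,0,0,0,0]],
])

```text
clock: 25.4
tcp_pos: [0.5722, -0.0376, 0.0567]
eef_rot: [0.811, 0.585, -0.001, -0.001]
wrist_force: [-0.5, 0.8, -0.9]
opening: 1.001
```

>>> servo_tool([
  [[0,0,0,0,0,0],[0,0,0,0,0,0],[0,0,0,0,0,0],[0,0,0,0,0,0],[0,0,0,0,0,0]],
], hand=1, force=50)

```text
clock: 25.9
tcp_pos: [0.5725, -0.0399, 0.0585]
eef_rot: [0.811, 0.585, -0.002, 0.001]
wrist_force: [-4.2, 5.3, 7.4]
opening: 0.151
```

>>> servo_tool([
  [[0,0,0,0,0,0],[0,0,0,0,0,0],[0,0,0,0,0,0],[0,0,0,0,0,0],[0,0,0,0,0,0]],
])

```text
clock: 26.4
tcp_pos: [0.5725, -0.0398, 0.0585]
eef_rot: [0.811, 0.585, -0.002, 0.001]
wrist_force: [-2.8, -3.7, 4.6]
opening: 0.155
```

Run:
```python
from h import *
snap('scene','s18.png',(205,120,335,260),5)
s=env.state();m=R.from_quat(s['eef_rot']).as_matrix();print(s['clock'],s['tcp_pos'],np.degrees(np.arctan2(m[1,0],m[0,0])),m[:,2],s['wrist_force'],s['moment'],s['opening'])
```

```text
26.45 [ 0.57244195 -0.0398889   0.05854259] 71.53840580487578 [-0.00159218 -0.00381993 -0.99999144] [-3.5885052  -3.78434039  5.49052006] [-0.76761222  0.63672649 -0.01133896] 0.15517953782517013
```

View pics/s18.png

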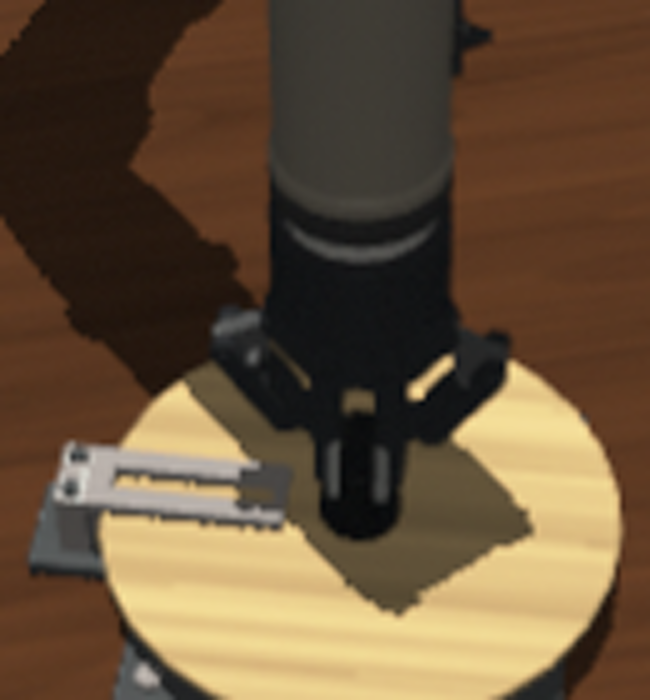

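Gripped; the knob centred the fingers 2 mm further in -y. I'll ease the offset and turn clockwise by the first stop.

>>> servo_tool([
  [[-0.05,-0.2,0,0,0,0],[0,0,0,0,0,-4.5],[0,0,0,0,0,-6],[0,0,0,0,0,-6],[0,0,0,0,0,-6]],
], hand=1, force=60)

```text
clock: 26.95
tcp_pos: [0.5726, -0.0395, 0.0586]
eef_rot: [0.91, 0.414, 0.0, 0.0]
wrist_force: [-1.7, -1.3, 3.4]
opening: 0.153
```

>>> servo_tool([
  [[0,0,0,0,0,0],[0,0,0,0,0,0],[0,0,0,0,0,0],[0,0,0,0,0,0],[0,0,0,0,0,0]],
])

```text
clock: 27.45
tcp_pos: [0.5727, -0.0395, 0.0586]
eef_rot: [0.909, 0.417, 0.0, 0.0]
wrist_force: [-3.0, -1.8, 5.6]
opening: 0.157
```

Run:
```python
from h import *
snap('scene','s19.png',(205,120,335,260),5)
s=env.state();m=R.from_quat(s['eef_rot']).as_matrix();print(s['clock'],s['tcp_pos'],np.degrees(np.arctan2(m[1,0],m[0,0])),m[:,2],s['wrist_force'],s['moment'],s['opening'])
```

```text
27.5 [ 0.57265446 -0.03952896  0.05854787] 49.25120574572742 [ 1.50180284e-04 -2.27552688e-04 -9.99999963e-01] [-2.17489607 -1.03141406  6.16488352] [-0.44197575  0.63051385 -0.05007743] 0.15104793511588446
```

View pics/s19.png

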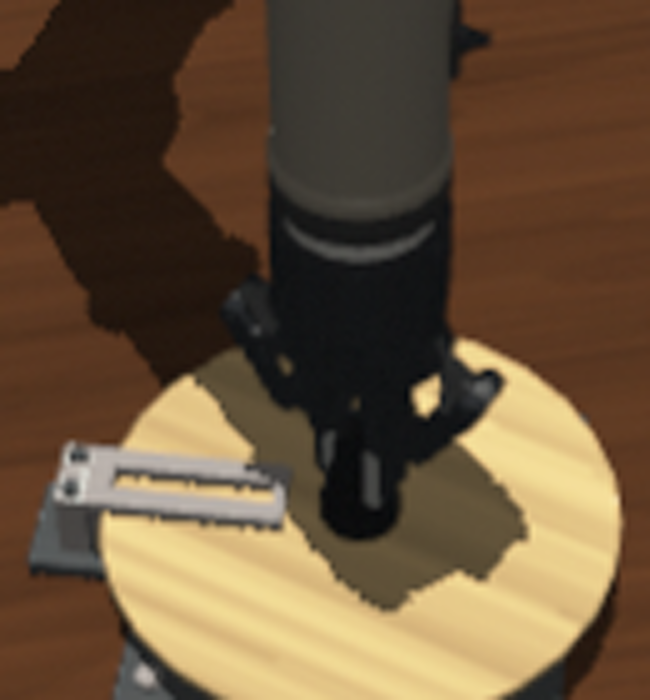

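The disc's grain has turned clockwise by about 22°, which is stop 1. Next stops 2 and 3.

>>> servo_tool([
  [[0,0,0,0,0,-5],[0,0,0,0,0,-6],[0,0,0,0,0,-6],[0,0,0,0,0,-5.5],[0,0,0,0,0,0]],
])

```text
clock: 28.0
tcp_pos: [0.5729, -0.0393, 0.0585]
eef_rot: [0.973, 0.231, 0.0, 0.0]
wrist_force: [-1.3, -0.8, 5.8]
opening: 0.152
```

>>> servo_tool([
  [[0,0,0,0,0,0],[0,0,0,0,0,0],[0,0,0,0,0,0],[0,0,0,0,0,0],[0,0,0,0,0,0]],
])

```text
clock: 28.5
tcp_pos: [0.5729, -0.0393, 0.0585]
eef_rot: [0.973, 0.232, 0.0, -0.0]
wrist_force: [-0.4, -0.6, 5.8]
opening: 0.154
```

Run:
```python
from h import *
s=env.state();m=R.from_quat(s['eef_rot']).as_matrix();print(s['clock'],s['tcp_pos'],np.degrees(np.arctan2(m[1,0],m[0,0])),s['wrist_force'],s['moment'],s['opening'])
```

```text
28.5 [ 0.57293631 -0.03931121  0.05853716] 26.840577502313895 [-0.41871242 -0.5877897   5.80362267] [-0.3185604   0.51417811  0.02941559] 0.15388469795659346
```

Total so far is 44.7°, stop 2. Now stop 3.

>>> servo_tool([
  [[0,0,0,0,0,-5],[0,0,0,0,0,-6],[0,0,0,0,0,-6],[0,0,0,0,0,-5.7],[0,0,0,0,0,0]],
])

```text
clock: 29.0
tcp_pos: [0.5733, -0.0392, 0.0586]
eef_rot: [0.999, 0.036, 0.001, -0.0]
wrist_force: [-0.8, -1.3, 4.8]
opening: 0.153
```

>>> servo_tool([
  [[0,0,0,0,0,0],[0,0,0,0,0,0],[0,0,0,0,0,0],[0,0,0,0,0,0],[0,0,0,0,0,0]],
])

```text
clock: 29.5
tcp_pos: [0.5733, -0.0392, 0.0585]
eef_rot: [0.999, 0.037, 0.001, -0.0]
wrist_force: [-1.5, -1.3, 5.1]
opening: 0.157
```

Run:
```python
from h import *
s=env.state();m=R.from_quat(s['eef_rot']).as_matrix();print(s['clock'],s['tcp_pos'],np.degrees(np.arctan2(m[1,0],m[0,0])),s['wrist_force'],s['moment'],s['opening'])
snap('scene','s20.png',(205,120,335,260),5);snap('top','t20.png')
```

```text
29.5 [ 0.5733081  -0.03917478  0.05853594] 4.208372698801259 [-1.48552277 -1.30594118  5.06971647] [-0.24157703  0.36641395 -0.03354971] 0.15723324423841867
```

View pics/s20.png

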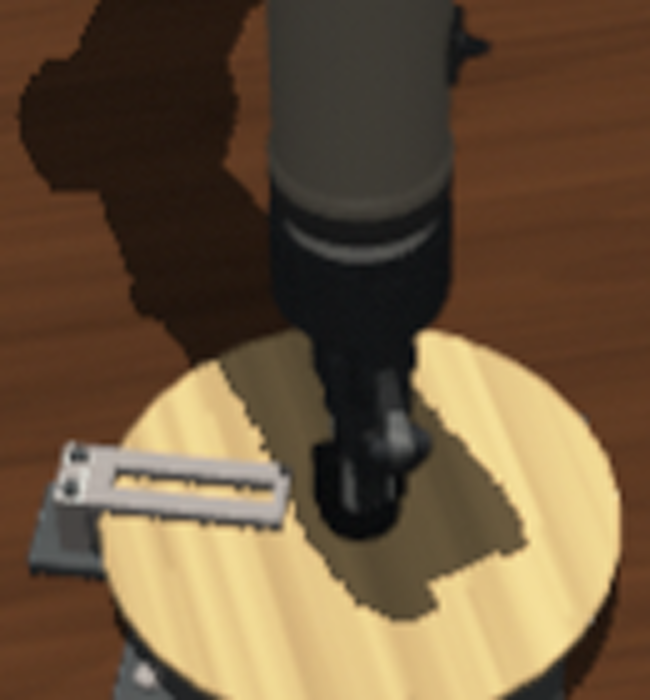

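View pics/t20.png

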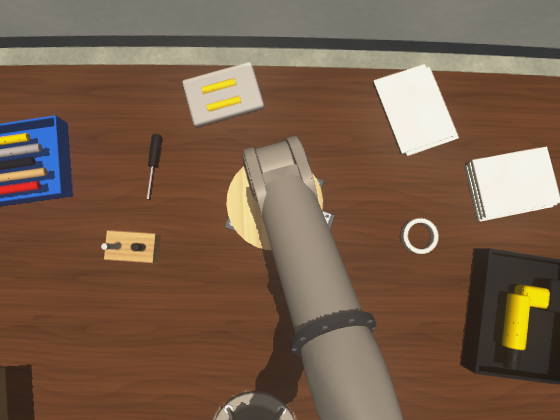

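The hand has turned 67.3° in total, the third stop, with about zero moment about z. The scriber, marker, tape and driver are in place. I'll hand in.

Run:
```python
from h import *
print(env.finish_job())
```

```text
the job is handed in; nothing more can be done
None
```

The job is done as asked and handed in at about 29.6 s of the 61 s allowed.

- **Line:** I drew the scriber along the slot from its inner to its outer end. The point rested on the disc with about 5–7 N, at about 2 cm/s. I paused at about 2, 5 and 7 mm from the end to look and correct. The last picture put the point about 7 mm from the outer end, where the line should stop.
- **Scriber:** It is back upright in its hole and released, and looks the same as at the start.
- **Knob:** I turned it clockwise through three stops of about 22.5° each. The hand turned 67.3° against a target of 67.5°, with almost no leftover twist. The disc's grain turned with it, and the hand still grips the knob at 60 N. I counted the stops by hand angle and force readings, not by hearing or seeing clicks.
- **Other things:** The marker pen, tape roll and screwdriver are where they were, by the last top view.

**Checks that disagreed:**
- The two cameras differed by about 2 mm on the stand.
- The knob centred the fingers about 2 mm further in −y than I had measured.
- The point trailed the hand by 1–2 mm while drawing, which the stops near the end corrected.

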